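# Pack and latch the sanding-block case

### The arm

A 6-joint arm with a two-finger parallel gripper is mounted at the origin on the work surface. World frame = base frame: x ahead of the robot, y to its left, z up, the work surface at z = 0. Lengths are in m, angles in rad, forces in N, time in s.
With the tool pointing down it reaches from about 0.375 to 0.9 m from the base axis. Payload 3.1 kg.
Tool frame: the origin (TCP) lies on the centre line of the jaws, within the pads' length; the fingertips stand 19 mm ahead of it and the grasp point (between the pads) is the TCP; z points along the fingers, y is the direction in which the jaws open and shut (so a half turn about z gives the same grasp; the last joint's range is limited). The gripper opens to 85 mm and grips with 20 to 120 N. Pads are 22 mm wide; open, the fingers measure 114 mm over their backs; the gripper's body (76 mm by 85 mm) begins 54 mm behind the grasp point. The pads swing forward as they close: fully open they stand 13 mm farther back than shut.
Start: joints at [1.067, 0.527, 1.433, -0, 1.181, -0.178], TCP at [0.2, 0.592, 0.25] pointing down, gripper open.
Joint ranges: [-3.08, 3.08], [-0.75, 2.2], [0.22, 2.44], [-1.43, 4.57], [0, 2.65], [-2.85, 2.85]. Speed limits (rad/s): [2.79, 2.79, 3.14, 3.14, 3.14, 3.14].

### API

Orientations are given as a unit quaternion [x, y, z, w].
In Python, from station import manip, imaging, workorder gives the robot as it stands.
- The arm moves only by the shell command python3 -m creep 'ROWS' [FORCE]. ROWS is a JSON object of lists of equal length, an entry for each row: "claw": the finger opening in cm, from 0 to 8.54; "dp": the shift along the tool's x, y, z in cm, a list of three; "roll": the turn about the tool's z in rad. In form: {"claw": [claw, ...], "dp": [[dx, dy, dz], ...], "roll": [roll, ...]}. A call has 1 to 12 rows; each row is the pose to reach, as a shift and turn from the pose commanded when the call began, along the tool's axes at that moment; what a row does not reach only later rows make up. A row lasts 1/10 s, in which the tool goes at most 50 mm and 8.59 degrees, less where a joint would pass 70% of its speed; a pose out of reach is approached as far as the arm can. A call with a gripper value outside its range is refused whole. The fingers move at their own pace and stop on an object; FORCE is the grip in N (left out, the last holds). Time passes only in rows, so rows that repeat a pose let the fingers close. It gives the time, the measured TCP pose, the force and the opening at its end, in the units of the state.
- manip.sense(): the state, without advancing time (a new reading comes with each control period).
- imaging.snapshot(name): name is "scene" or "top" or "wrist"; returns a dict with "image" (400x640x3 uint8, red, green, blue), "z_map" (400x640 float32, m along the optical axis (not along the pixel's ray), 0 where there is no reading), "vfov" (degrees; the focal length in pixels is half the picture's height over the tangent of half this angle, whatever the lens; pixels are square), "cx", "cy" (the principal point, pixels), "dist" ([k1, k2, p1, p2, k3] as OpenCV has them; the pictures are not rectified), "R" (3x3) and "t" (3): a world point X has camera coordinates R X + t. Camera axes: x right, y down, z forward; pixel columns grow to the right and rows downward; lengths in m; the calibration is good to about 2 mm. A picture is of the moment at which its call begins.
- workorder.sign_off(): hands the job in, once; it reports no verdict.
The state is a dict: "t": time; "q": joint angles; "qd": joint speeds; "tau": joint torques, N m; "tcp_pos": TCP position; "tool_rot": TCP orientation; "force": force on the tool from outside, world axes, zero at the start; "ft_torque": the same for the moment, N m; "finger_gap": opening from 0.0 (shut) to 1.0 (fully open).
Only numpy, scipy, OpenCV 4.12 (cv2) and the standard library are available. Lean on these libraries where they do the work, as an engineer would, in place of code of your own. Each camera call takes 0.05 s, during which the arm holds its last target.

### The job

Pack the guitar maker's transport case: loosen the clamp knob and slide the stop bar back to make room, stand every wooden sanding block in the case, grit side down and crosswise (handle ribs parallel to the stop bar), then slide the stop up until the row is tight against the opposite end wall and turn the knob fully clockwise to clamp it. Then shut the lid, hook the latch's wire loop over the keeper lug on the lid, and throw the lever over centre until it is fully home. Leave the other things on the bench where they are.

Things in the scene. Friction and masses are not known exactly. Their poses are not given: they have to be found in the camera images.
- case: Grey transport case, aluminium edges, fixed. Outside 282 (x) x 154 (y) x 72 mm high without lid; walls 8, floor 6 mm thick; inside 266 x 138 x 66 deep. Origin: centre of its underside; z up. The end wall for the row has its inner face at x = -133 mm, the stop comes from +x. Lid hinge on the +y long side; draw latch outside the -y long side at x = 0, reaching up to 115 mm out from the wall.
- block1_mid (a point): Wooden sanding block: base 46 (x) x 124 (y) x 18 mm high, dark grit underneath; along its top a grip rib 18 mm wide (x), 100 mm long (y), from 18 to 44 mm above the underside; 0.1 to 0.2 kg. Two to four alike are there (None if absent). Point: its centre, 22 mm above the underside; z up; half turns about z make no difference. Packed, its y lies along the case's y.
- block2_mid (a point): Wooden sanding block: base 46 (x) x 124 (y) x 18 mm high, dark grit underneath; along its top a grip rib 18 mm wide (x), 100 mm long (y), from 18 to 44 mm above the underside; 0.1 to 0.2 kg. Two to four alike are there (None if absent). Point: its centre, 22 mm above the underside; z up; half turns about z make no difference. Packed, its y lies along the case's y.
- block3_mid (a point): Wooden sanding block: base 46 (x) x 124 (y) x 18 mm high, dark grit underneath; along its top a grip rib 18 mm wide (x), 100 mm long (y), from 18 to 44 mm above the underside; 0.1 to 0.2 kg. Two to four alike are there (None if absent). Point: its centre, 22 mm above the underside; z up; half turns about z make no difference. Packed, its y lies along the case's y.
- block4_mid (a point): Wooden sanding block: base 46 (x) x 124 (y) x 18 mm high, dark grit underneath; along its top a grip rib 18 mm wide (x), 100 mm long (y), from 18 to 44 mm above the underside; 0.1 to 0.2 kg. Two to four alike are there (None if absent). Point: its centre, 22 mm above the underside; z up; half turns about z make no difference. Packed, its y lies along the case's y.
- stop (a joint): Sliding stop of the case, in m: 0 at the +x end, growing as it slides towards the -x end wall, at most 0.21; it starts clamped near that end wall. Its face, which looks to -x, is 0.242 - value from the end wall's inner face, so it is tight on n blocks at 0.242 - 0.046 n. It slides with about 2 N while the knob is loose; clamped, it needs well over 10 N.
- stop_face (a point): Centre of the stop's flat face, 21 mm above the case floor; x, y, z as the case. The stop is an aluminium bar across the case, 24 mm thick (x), 130 mm wide, 41 mm high, carrying the clamp knob at its middle.
- knob (a joint): Clamp knob on top of the stop, quarter turn, rad: 0 loose (grip bar along the case's x), 1.57 fully clamped (grip bar along the case's y); it turns clockwise seen from above, against about 0.2 N m.
- knob_grip (a point): Middle of the knob's black grip bar, on the knob's vertical axis, 12 mm behind the stop's face in the case's x. The bar is 42 mm long (its x), 13 mm thick (its y) and 20 mm high, 10 mm above and below this point; a disc of 17 mm radius lies under it with its top 6 mm below this point.
- lid (a joint): Lid of the case, rad: 0 shut, growing as it opens upwards, at most 1.85. A stiff hinge holds it wherever it is left; about 5 N near its free edge moves it. Hinge line: along the case's x at y = 77 mm, z = 72 mm in the case's frame. The lid is a flat panel 8 mm thick, 282 mm long, reaching 156 mm from the hinge line.
- keeper (a point): Seat of the loop's cross bar when drawn tight, on the lid, 143 mm from the hinge line: 4 mm above a steel plate and 4 mm behind (hinge side of) the keeper lug, which is 34 mm wide (x), 5 mm thick (8 at its top lip) and stands 15 mm above the plate. Lid shut: at x = 0, y = -66, z = 89 mm in the case's frame, axes as the case.
- lever (a joint): Lever of the draw latch, rad: 0 thrown home (over centre, pointing away from the case, 15 degrees below level), growing as it is raised, 1.83 upright, at most 2.05. It stays where it is left. With the loop hooked it needs about 0.2 N m near the end, then snaps over centre.
- lever_tip (a point): Rounded end of the lever, on the case's x = 0. The lever is a steel strip 30 mm wide (x), 5 mm thick, from the pivot to this point 66 mm away; the angle of pivot-to-tip in the case's y-z plane, from +y towards +z, is 195 degrees less the lever value.
- lever_pivot (a point): Pivot axis of the lever, along the case's x, at x = 0, y = -112, z = 66 mm in the case's frame. The loop is hinged on a crank pin 18 mm from this pivot, at the angle 220 degrees less the lever value (same y-z plane).
- loop (a joint): Wire loop of the latch about its crank pin relative to the lever, rad: 0 when hooked and lever home; 3.45 folded back, away from the lid, where it rests against a limit at the start. It swings freely and falls under its weight; it straddles the lever, passing over its tip.
- loop_bar (a point): Middle of the loop's cross bar: a steel rod 8 mm thick, 54 mm long along the case's x, 65 mm from the crank pin (springy, stretches a few mm). Two 6 mm side wires join its ends to the pin; the lug fits between them. Swung over and dropped with the lever upright it rests on the plate, up to 16 mm behind its tight seat.
- glue: Bystander: glue bottle, to be left where it is. Origin at its underside.
- varnish: Bystander: varnish can, to be left where it is. Origin at its underside.
- wax: Bystander: wax tin, to be left where it is. Origin at its underside.
- hammer: Bystander: hammer, to be left where it is. Origin at its underside.
- plane: Bystander: hand plane, to be left where it is. Origin at its underside.
- bridge: Bystander: bridge blank, to be left where it is. Origin at its underside.
- screwdriver: Bystander: screwdriver, to be left where it is. Origin at its underside.
Mind the look-alikes: they are no part of the job. Leave any blue look-alike of the part that bears block3_mid alone.

How it is judged:
On the way, in this order (a step that is already met when the one before it is completed fails the run):
1. every block stands in the case, grit side down, crosswise (x of block1_mid in the frame of case between -0.118 and 0.09 m and y of block1_mid in the frame of case between -0.014 and 0.014 m and z of block1_mid in the frame of case between 0.02 and 0.033 m and angle between each of block1_mid, block2_mid, block3_mid, block4_mid's own z axis and vertical below 0.1 rad and x of block2_mid in the frame of case between -0.118 and 0.09 m and y of block2_mid in the frame of case between -0.014 and 0.014 m and z of block2_mid in the frame of case between 0.02 and 0.033 m and x of block3_mid in the frame of case between -0.118 and 0.09 m and y of block3_mid in the frame of case between -0.014 and 0.014 m and z of block3_mid in the frame of case between 0.02 and 0.033 m and x of block4_mid in the frame of case between -0.118 and 0.09 m and y of block4_mid in the frame of case between -0.014 and 0.014 m and z of block4_mid in the frame of case between 0.02 and 0.033 m), for 0.2 s.
2. the row is tight between end wall and stop, and the knob is clamped (all of step 1 and value of joint stop above 0.051 m and x of any of block1_mid, block2_mid, block3_mid, block4_mid in the frame of case below -0.105 m and x of any of block1_mid, block2_mid, block3_mid, block4_mid in the frame of stop_face above -0.028 m and (distance between block1_mid and block2_mid below 0.052 m or distance between block1_mid and block3_mid below 0.052 m or distance between block1_mid and block4_mid below 0.052 m) and (distance between block2_mid and block1_mid below 0.052 m or distance between block2_mid and block3_mid below 0.052 m or distance between block2_mid and block4_mid below 0.052 m) and (distance between block3_mid and block1_mid below 0.052 m or distance between block3_mid and block2_mid below 0.052 m or distance between block3_mid and block4_mid below 0.052 m) and (distance between block4_mid and block1_mid below 0.052 m or distance between block4_mid and block2_mid below 0.052 m or distance between block4_mid and block3_mid below 0.052 m) and value of joint knob above 1.3 rad), for 0.2 s.
3. the lid is shut (value of joint lid below 0.03 rad), for 0.2 s.
4. the loop's bar lies behind the keeper lug (value of joint lid below 0.03 rad and y of loop_bar in the frame of keeper between -0.006 and 0.022 m and z of loop_bar in the frame of keeper between -0.006 and 0.006 m), for 0.2 s.
5. the lever is thrown home with the loop hooked (value of joint lid below 0.03 rad and y of loop_bar in the frame of keeper between -0.006 and 0.005 m and z of loop_bar in the frame of keeper between -0.006 and 0.006 m and value of joint lever below 0.12 rad), for 0.2 s.
At the end, for the whole second after the job is handed in: All blocks upright (0.1 rad) on the case floor within 14 mm of its middle line, row tight (end wall, neighbours, stop: gaps under 5 mm); knob past 1.3 rad; lid within 0.03 rad of shut; loop bar within 6 mm of its seat at the keeper; lever at rest within 0.12 rad of home (all of step 2 and all of step 5 and velocity of joint lever between -0.05 and 0.05 rad/s); the robot touches nothing.
It fails at once if one of the other things on the bench is shoved more than 6 cm (distance of any of glue, varnish, wax, hammer, plane, bridge, screwdriver from where it was at the start of the episode above 0.06 m).
Of block1, block2, block3, block4 only 2 to 4 are there at a start; the rules pass over those that are not, and their reading is None.
At some moment in a run one of block1, block2, block3, block4 may be knocked a few centimetres aside while the robot is not near it.
Once in a run the grip may slacken for a moment while it holds something.
It also fails if it takes over 210 s, if anything falls off the work surface, if the arm or the gripper's body presses on something with over 40 N, if the wrist force passes 120 N, or if a joint passes its speed limit or range.

## Working session

There is one attempt and no reset: what is moved stays moved. The work goes in short steps, Python scripts to look and compute and a shell command to move; the robot and the scene stay as the last step left them, time stands still between calls to the robot, and variables do not carry over. Pictures are saved under pics/ and viewed, and the job is handed in when it is done.

```bash
ls; mkdir -p pics; cat > h.py <<'E'
from station import manip, imaging, workorder
import numpy as np, cv2
def shot(name,fn):
    s=imaging.snapshot(name); np.savez('last_%s.npz'%name,**{k:v for k,v in s.items()})
    cv2.imwrite('pics/'+fn,s['image'][:,:,::-1]); return s
def K(s):
    f=200/np.tan(np.radians(float(s['vfov']))/2)
    return np.array([[f,0,float(s['cx'])],[0,f,float(s['cy'])],[0,0,1]])
def load(name): return dict(np.load('last_%s.npz'%name))
def ray(s,u,v):
    p=cv2.undistortPoints(np.array([[[u,v]]],float),K(s),np.array(s['dist'],float).ravel())[0,0]
    return np.array([p[0],p[1],1.])
def pt(s,u,v):
    z=float(s['z_map'][int(round(v)),int(round(u))]); 
    return np.array(s['R']).T@(ray(s,u,v)*z-np.array(s['t']))
def ptz(s,u,v,z):
    R=np.array(s['R']);t=np.array(s['t']); d=R.T@ray(s,u,v); o=-R.T@t
    return o+d*(z-o[2])/d[2]
def proj(s,X):
    R=np.array(s['R']); r=cv2.Rodrigues(R)[0]
    return cv2.projectPoints(np.array(X,float).reshape(-1,1,3),r,np.array(s['t'],float),K(s),np.array(s['dist'],float).ravel())[0].reshape(-1,2)
def cloud(s):
    v,u=np.mgrid[0:400,0:640]
    p=cv2.undistortPoints(np.stack([u.ravel(),v.ravel()],1).astype(float).reshape(-1,1,2),K(s),np.array(s['dist'],float).ravel()).reshape(-1,2)
    z=np.array(s['z_map']).ravel()
    P=np.c_[p,np.ones(len(p))]*z[:,None]
    W=(P-np.array(s['t']))@np.array(s['R'])
    W[z==0]=np.nan
    return W.reshape(400,640,3)
E
python3 - <<'E'
from h import *
for n in('scene','top','wrist'):
    s=shot(n,n+'0.png'); print(n,s['vfov'],s['R'],s['t'])
print(manip.sense())
E
```

```text
pics
scene 57.03641747479032 [[ 7.87438414e-01  6.16393333e-01 -6.19897746e-05]
 [ 5.24425716e-01 -6.70003231e-01 -5.25426815e-01]
 [-3.23911119e-01  4.13708749e-01 -8.50838797e-01]] [-0.39363557 -0.31927959  1.186145  ]
top 55.567912253042756 [[-2.60049446e-03 -9.99996115e-01 -1.00357043e-03]
 [-9.94742348e-01  2.68957189e-03 -1.02373960e-01]
 [ 1.02376261e-01  7.32071088e-04 -9.94745478e-01]] [-0.1124958   0.57700084  1.22793969]
wrist 67.29208108767982 [[ 0.31904792  0.94773783 -0.00119913]
 [ 0.91348062 -0.30717792  0.26682369]
 [ 0.25251056 -0.08622492 -0.96374461]] [-0.62425736 -0.03379014  0.37826325]
{'t': 0.15, 'q': array([ 1.06651200e+00,  5.28289545e-01,  1.43358724e+00, -3.20405761e-05,
        1.18140020e+00, -1.78460538e-01]), 'qd': array([ 9.73684212e-04, -2.56510824e-03, -4.16099928e-03,  1.15564498e-05,
       -4.27333007e-04, -1.01758549e-03]), 'tau': array([ 6.48936766e-04, -4.42740512e+01, -1.78276455e+01, -2.41799162e-04,
        5.61864203e-03, -7.94885267e-06]), 'tcp_pos': array([0.19976327, 0.59168017, 0.2495423 ]), 'tool_rot': array([ 1.62186159e-01,  9.86759819e-01, -7.98531132e-04, -2.67980430e-04]), 'force': array([-0.04892535,  0.05824849, -0.39529202]), 'ft_torque': array([-0.054643  , -0.01462151, -0.02458365]), 'finger_gap': 1.0021911839629067}
```

View pics/top0.png

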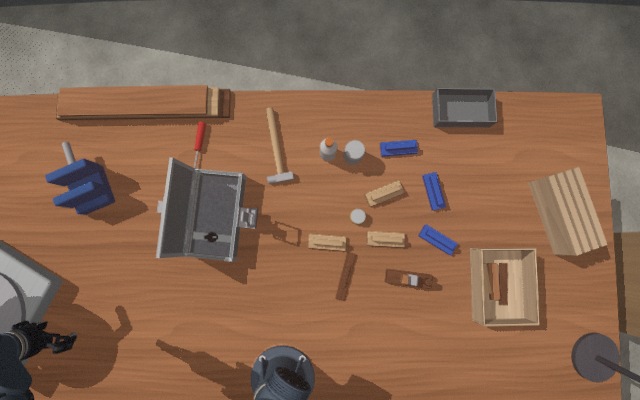

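View pics/scene0.png

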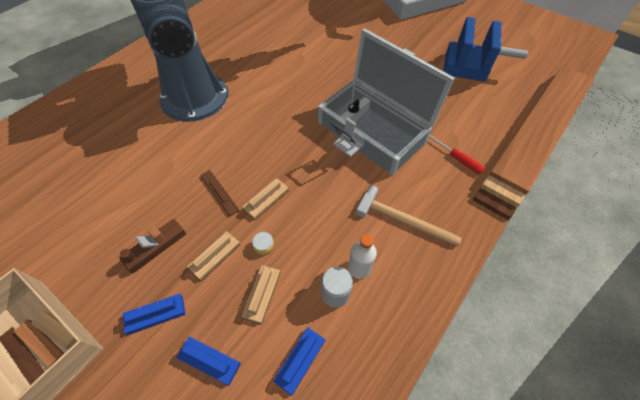

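View pics/wrist0.png

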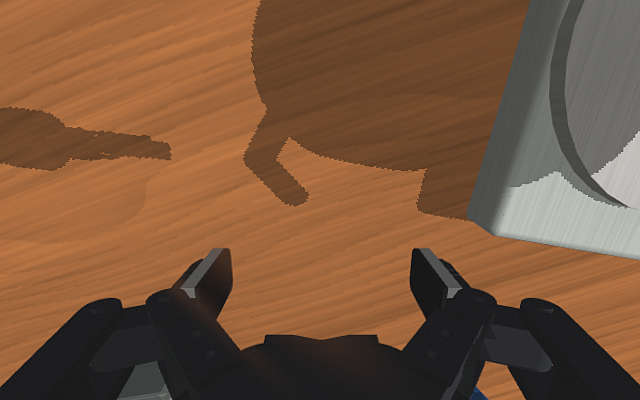

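```bash
python3 - <<'E'
from h import *
s=load('top'); im=s['image']
c=cv2.resize(im[140:280,130:460][:,:,::-1],None,fx=2.4,fy=2.4,interpolation=cv2.INTER_CUBIC)
cv2.imwrite('pics/topc.png',c)
c=cv2.resize(im[145:275,140:270][:,:,::-1],None,fx=4.5,fy=4.5,interpolation=cv2.INTER_CUBIC)
cv2.imwrite('pics/topcase.png',c)
W=cloud(s)
print('table z',np.nanmedian(W[300:350,150:220,2]))
hsv=cv2.cvtColor(im,cv2.COLOR_RGB2HSV)
# blocks: points z>0.03..0.06 region
z=W[:,:,2]
for (u0,u1,v0,v1) in [(300,355,225,258),(360,412,225,255),(360,410,175,210)]:
    m=np.zeros(z.shape,bool); m[v0:v1,u0:u1]=True
    for lo,hi in((0.01,0.03),(0.034,0.06)):
        P=W[m&(z>lo)&(z<hi)]
        r=cv2.minAreaRect((P[:,:2]*1000).astype(np.float32))
        print(lo,len(P),r,np.median(P[:,2]))
E
```

```text
table z 2.2952576807113594e-05
0.01 365 ((437.6790466308594, -163.28787231445312), (162.41636657714844, 62.423194885253906), 75.86572265625) 0.01721853255496421
0.034 170 ((441.6658630371094, -145.46034240722656), (98.31029510498047, 17.723716735839844), 85.07371520996094) 0.04310141108390589
0.01 332 ((451.0373229980469, -339.6440124511719), (119.8326416015625, 45.907440185546875), 86.36763000488281) 0.01738968742178975
0.034 167 ((451.11444091796875, -339.4185791015625), (94.45052337646484, 17.70638656616211), 86.5743408203125) 0.042871835470602374
0.01 328 ((603.8429565429688, -339.40277099609375), (45.86168670654297, 121.92152404785156), 21.81317901611328) 0.01689722686924504
0.034 162 ((603.9570922851562, -339.6222229003906), (17.901500701904297, 96.417724609375), 21.79854965209961) 0.04252747158053418
```

View pics/topc.png

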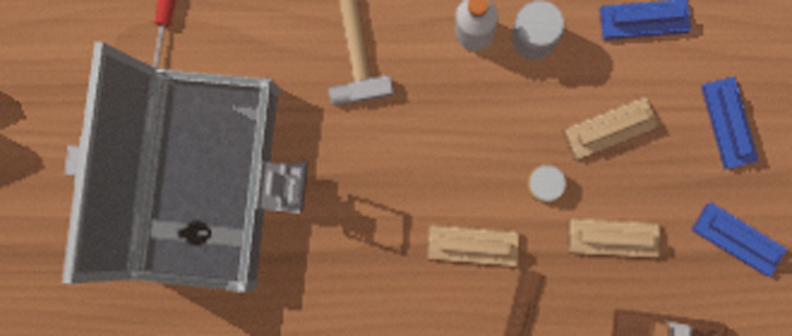

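View pics/topcase.png

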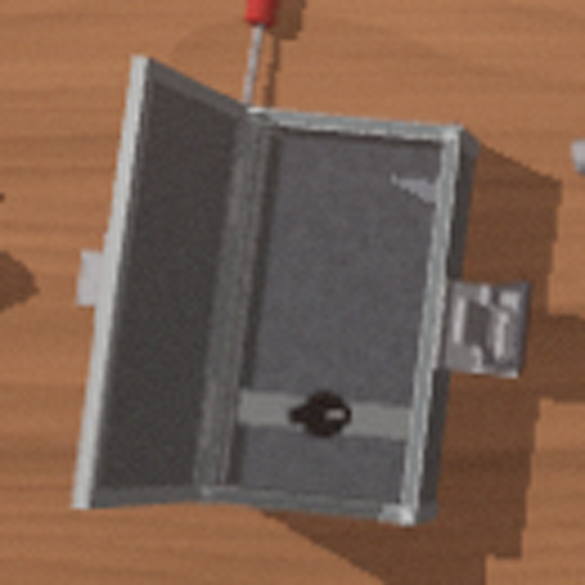

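```bash
python3 - <<'E'
from h import *
from scipy.optimize import minimize
W=cloud(load('top')); R=W[150:275,150:262].reshape(-1,3)
z=R[:,2]
rim=R[(z>0.066)&(z<0.077)]
# scene too
W2=cloud(load('scene')); R2=W2.reshape(-1,3)
print(len(rim),rim.min(0),rim.max(0))
def frame(p,P):
    c,s=np.cos(p[2]),np.sin(p[2]); d=P[:,:2]-p[:2]
    return np.c_[c*d[:,0]+s*d[:,1],-s*d[:,0]+c*d[:,1]]
def cost(p,P=rim):
    q=np.abs(frame(p,P))
    # distance to rim centreline rectangle 137 x 73 
    d=np.maximum(q[:,0]-.137,q[:,1]-.073)
    e=np.abs(d)
    return np.minimum(np.maximum(e-.003,0),.02).sum()+0.1*np.minimum(e,.02).sum()
best=min((minimize(cost,[x,y,a],method='Nelder-Mead',options=dict(xatol=1e-5,fatol=1e-7,maxiter=2000)) for x in(.5,.53,.56) for y in(.1,.13,.16,.19) for a in(-.15,-.05,.05)),key=lambda r:r.fun)
print(best.x,best.fun)
m=(R2[:,2]>.067)&(R2[:,2]<.077)&(np.abs(frame(best.x,R2)[:,0])<.16)&(np.abs(frame(best.x,R2)[:,1])<.085)
for P in (R2[m],np.r_[R2[m],rim]):
    b2=minimize(lambda p:cost(p,P),best.x,method='Nelder-Mead'); print(len(P),b2.x,b2.fun)
p=b2.x
# knob points
q=frame(p,R); 
k=(np.abs(q[:,0])<.13)&(np.abs(q[:,1])<.065)
for lo,hi in((.04,.052),(.053,.062),(.062,.09)):
    kk=k&(z>lo)&(z<hi); print(lo,kk.sum(),q[kk].mean(0) if kk.sum() else '',q[kk].min(0),q[kk].max(0),np.median(z[kk]))
E
```

```text
968 [0.38592254 0.11109158 0.06605717] [0.67940504 0.31087263 0.07692802]
[ 0.53233169  0.22007907 -0.09483577] 2.111564309201789
1159 [ 0.5328424  0.2180255 -0.0938705] 2.7858840742055495
2127 [ 0.53266099  0.21900699 -0.09558271] 5.03230161094905
0.04 189 [-0.07468082 -0.00143375] [-0.0880957  -0.05957987] [-0.06329772  0.06472407] 0.0465524883226656
0.053 31 [-0.07344247  0.00131842] [-0.08995688 -0.01756596] [-0.06084566  0.01702886] 0.054678312179100276
0.062 61 [-0.04783381 -0.00149148] [-0.12999019 -0.06446278] [0.12998975 0.04908123] 0.06991272470164576
```

```bash
cat >> h.py <<'E'
from scipy.spatial.transform import Rotation as Ro
CASE=[0.5327,0.219,-0.0955]
def c2w(x,y):
    c,s=np.cos(CASE[2]),np.sin(CASE[2]); return CASE[0]+c*x-s*y, CASE[1]+s*x+c*y
def w2c(x,y):
    c,s=np.cos(CASE[2]),np.sin(CASE[2]); dx,dy=x-CASE[0],y-CASE[1]; return c*dx+s*dy,-s*dx+c*dy
def go(*pts):
    """pts (x,y,z,yaw of tool y) -> dp cm, roll, relative to now"""
    st=manip.sense(); M=Ro.from_quat(st['tool_rot']).as_matrix(); p=st['tcp_pos']
    yaw=np.arctan2(M[1,1],M[0,1])
    print('t',round(st['t'],2),'tcp',p.round(4),'case',np.round(w2c(*p[:2]),4),'yaw',yaw.round(3),'q6',st['q'][5].round(2),'F',st['force'].round(1),'gap',round(st['finger_gap']*8.54,2),'tilt',M[2,2].round(4))
    for t in pts:
        d=(M.T@(np.array(t[:3])-p))*100
        r=-(t[3]-yaw) if len(t)>3 else 0; r=(r+np.pi)%(2*np.pi)-np.pi
        print('  dp',d.round(2).tolist(),'roll',round(r,3),'rows>=',int(np.ceil(max(np.linalg.norm(d)/5,abs(r)/.15))))
E
python3 - <<'E'
from h import *
x,y=c2w(-.0757,0)
go((.2,.592,.34,1.245),(x,y,.34,-.095),(x,y,.2,-.095))
E
```

```text
t 0.15 tcp [0.1998 0.5917 0.2495] case [-0.367   0.3392] yaw 1.245 q6 -0.18 F [-0.   0.1 -0.4] gap 8.56 tilt -1.0
  dp [-0.01, 0.02, -9.05] roll -0.0 rows>= 2
  dp [-36.1, -26.39, -9.01] roll 1.34 rows>= 10
  dp [-36.1, -26.37, 4.99] roll 1.34 rows>= 9
```

```bash
python3 -m creep '{"claw":[8.5,8.5,5,4,4,4,4,4,4,4,4,4],"dp":[[0,0,-5],[0,0,-9],[-4,-3,-9],[-8,-6,-9],[-12,-9,-9],[-16,-12,-9],[-20,-14.6,-9],[-24,-17.5,-9],[-28,-20.5,-9],[-32,-23.4,-9],[-36.1,-26.4,-9],[-36.1,-26.4,-9]],"roll":[0,0,0.15,0.3,0.45,0.6,0.75,0.9,1.05,1.2,1.34,1.34]}' 40
python3 - <<'E'
from h import *
shot('wrist','w1.png')
x,y=c2w(-.0757,0)
go((x,y,.077,-.0955))
E
```

```text
t: 1.35
tcp_pos: [0.4612, 0.2218, 0.3401]
tool_rot: [0.743, 0.669, 0.0, 0.001]
force: [-0.6, 0.8, 1.0]
finger_gap: 0.472
t 1.4 tcp [0.4592 0.2239 0.34  ] case [-0.0737 -0.0021] yaw -0.1 q6 0.34 F [-0.  -0.3 -0.2] gap 3.97 tilt -1.0
  dp [0.22, -0.2, 26.3] roll -0.005 rows>= 6
```

View pics/w1.png

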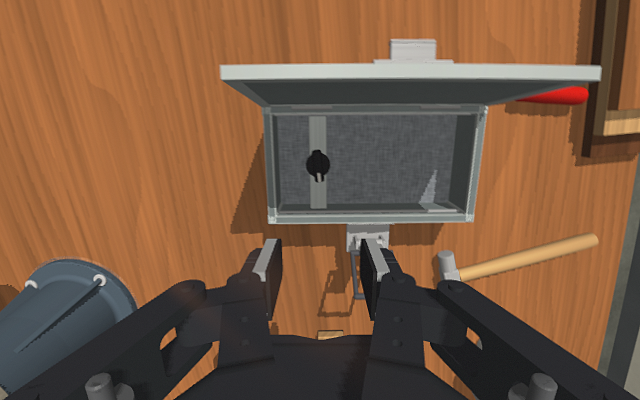

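```bash
python3 - <<'E'
from h import *
s=load('wrist'); im=s['image']
cv2.imwrite('pics/w1c.png',cv2.resize(im[50:310,210:490][:,:,::-1],None,fx=2.8,fy=2.3,interpolation=cv2.INTER_CUBIC))
W=cloud(s)
for n,(u,v) in dict(knob=(317,160),floor=(390,160),stop=(317,195),lidtab=(413,48)).items():
    p=pt(s,u,v); print(n,p.round(4),np.round(w2c(*p[:2]),4))
z=W[:,:,2]; P=W[100:225,262:492].reshape(-1,3); rim=P[(P[:,2]>.067)&(P[:,2]<.077)]
from scipy.optimize import minimize
def cost(p):
    c,sn=np.cos(p[2]),np.sin(p[2]); d=rim[:,:2]-p[:2]
    q=np.abs(np.c_[c*d[:,0]+sn*d[:,1],-sn*d[:,0]+c*d[:,1]])
    e=np.abs(np.maximum(q[:,0]-.137,q[:,1]-.073))
    return np.minimum(np.maximum(e-.003,0),.02).sum()+.1*np.minimum(e,.02).sum()
r=minimize(cost,CASE,method='Nelder-Mead'); print(r.x,r.fun,len(rim))
q=np.array(w2c(P[:,0],P[:,1])).T
k=(P[:,2]>.062)&(np.abs(q[:,1])<.04)&(np.abs(q[:,0]+.075)<.04)
print(k.sum(),cv2.minAreaRect((q[k]*1000).astype(np.float32)),np.median(P[k,2]))
k=(P[:,2]>.043)&(P[:,2]<.051)&(np.abs(q[:,1])<.06)&(np.abs(q[:,0]+.075)<.04)
print(k.sum(),q[k].min(0),q[k].max(0),np.median(P[k,2]))
E
```

```text
knob [0.4572 0.2373 0.0707] [-0.0769  0.011 ]
floor [0.5661 0.2175 0.0078] [0.0334 0.0017]
stop [0.4513 0.1842 0.0465] [-0.0777 -0.0424]
lidtab [0.5409 0.3333 0.2198] [-0.0027  0.1145]
[ 0.53014043  0.22046688 -0.09724362] 11.736044285685669 5642
308 ((-75.81620025634766, 1.5566997528076172), (12.925832748413086, 41.95793151855469), 6.371096134185791) 0.07043681281264239
990 [-0.08786101 -0.05988835] [-0.06445674  0.05900023] 0.04667138193984378
```

View pics/w1c.png

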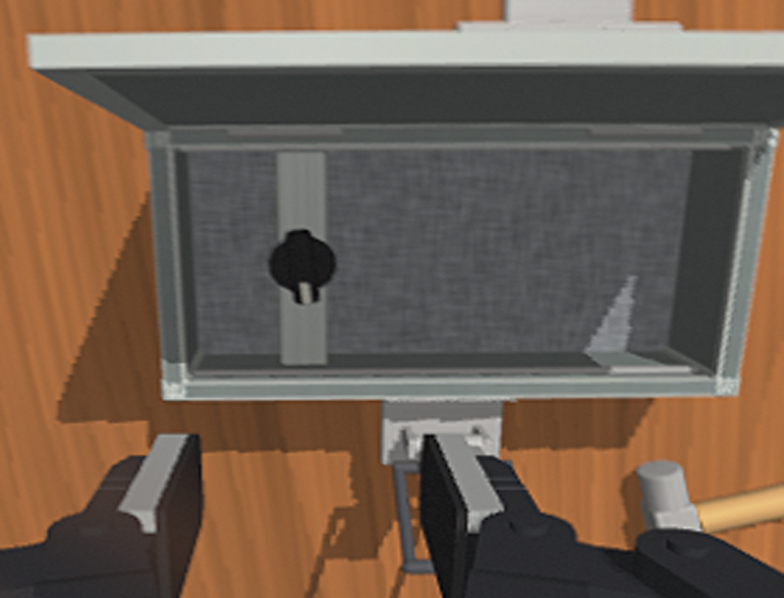

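```bash
python3 - <<'E'
from h import *
x,y=c2w(-.0758,.0016); print(x,y)
go((x,y,.12,.013),(x,y,.077,.013))
E
sed -i 's/^CASE=.*/CASE=[0.5318,0.2203,-0.096]/' h.py
```

```text
0.4573979626914947 0.22782061093056963
t 1.4 tcp [0.4592 0.2239 0.34  ] case [-0.0737 -0.0021] yaw -0.1 q6 0.34 F [-0.  -0.3 -0.2] gap 3.97 tilt -1.0
  dp [0.38, -0.21, 22.0] roll -0.113 rows>= 5
  dp [0.38, -0.21, 26.3] roll -0.113 rows>= 6
```

```bash
python3 -m creep '{"claw":[3.5,3.5,3.5,3.5,3.5,3.5],"dp":[[0.1,0,5],[0.1,0,10],[0.1,0,15],[0.1,0,20],[0.1,0,20],[0.1,0,20]],"roll":[-0.05,-0.108,-0.108,-0.108,-0.108,-0.108]}'
python3 - <<'E'
from h import *
shot('wrist','w2.png')
go((.4574,.2278,.077,.013))
E
```

```text
t: 2.0
tcp_pos: [0.4567, 0.2283, 0.1401]
tool_rot: [0.702, 0.712, -0.001, -0.001]
force: [-0.2, 0.0, 0.3]
finger_gap: 0.411
t 2.05 tcp [0.4584 0.2286 0.142 ] case [-0.0739  0.0012] yaw 0.015 q6 0.23 F [ 0.1 -0.1  0.4] gap 3.47 tilt -1.0
  dp [-0.08, -0.11, 6.5] roll 0.002 rows>= 2
```

View pics/w2.png

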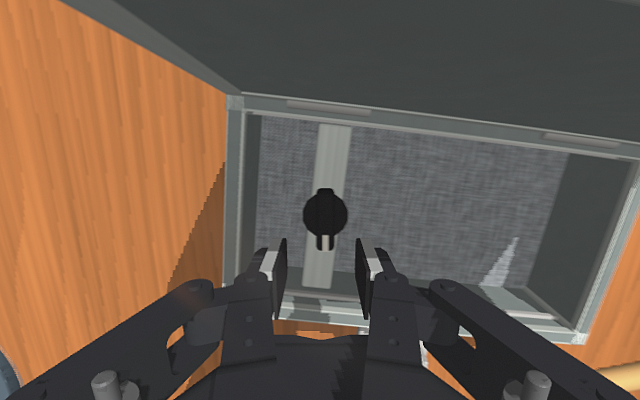

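```bash
python3 -m creep '{"claw":[3.5,3.5,3.5,1,1,1,1],"dp":[[0,0,3],[0,0,5],[0,0,6.4],[0,0,6.4],[0,0,6.4],[0,0,6.4],[0,0,6.4]],"roll":[0,0,0,0,0,0,0]}' 100
python3 - <<'E'
from h import *
go((.4574,.2278,.077,.013))
shot('wrist','w3.png')
E
```

```text
t: 2.75
tcp_pos: [0.4589, 0.2282, 0.0792]
tool_rot: [0.702, 0.712, 0.002, 0.001]
force: [-2.8, 1.3, 7.9]
finger_gap: 0.136
t 2.75 tcp [0.4589 0.2282 0.0792] case [-0.0733  0.0009] yaw 0.013 q6 0.23 F [-2.8  1.3  7.9] gap 1.16 tilt -1.0
  dp [-0.04, -0.15, 0.22] roll 0.0 rows>= 1
```

View pics/w3.png

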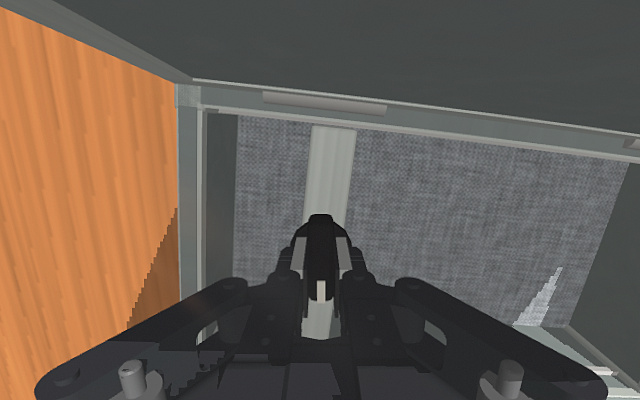

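```bash
python3 -m creep '{"claw":[1,1,1,1,1,1,1,1,1,1,1,1],"dp":[[0,0,-0.1],[0,0,-0.1],[0,0,-0.1],[0,0,-0.1],[0,0,-0.1],[0,0,-0.1],[0,0,-0.1],[0,0,-0.1],[0,0,-0.1],[0,0,-0.1],[0,0,-0.1],[0,0,-0.1]],"roll":[0,-0.14,-0.28,-0.42,-0.56,-0.70,-0.84,-0.98,-1.12,-1.26,-1.4,-1.47]}'
python3 - <<'E'
from h import *
go()
shot('wrist','w4.png')
E
```

```text
t: 4.0
tcp_pos: [0.4583, 0.2273, 0.0792]
tool_rot: [0.042, 0.999, 0.0, 0.001]
force: [-1.3, -1.6, 6.0]
finger_gap: 0.134
t 4.0 tcp [0.4583 0.2273 0.0792] case [-0.0738 -0.0001] yaw 1.487 q6 -1.24 F [-1.3 -1.6  6. ] gap 1.14 tilt -1.0
```

View pics/w4.png

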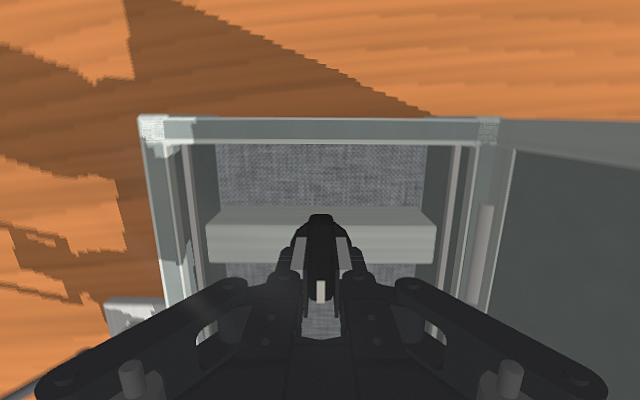

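```bash
python3 -m creep '{"claw":[1,1,1,1,1,1,1,1,1,1,1],"dp":[[-1,0,-0.1],[-3,0,-0.1],[-5,-0.05,-0.1],[-7,-0.1,-0.1],[-9,-0.1,-0.1],[-11,-0.15,-0.1],[-13,-0.15,-0.1],[-15,-0.2,-0.1],[-17,-0.2,-0.1],[-18.5,-0.2,-0.1],[-18.5,-0.2,-0.1]],"roll":[0,0,0,0,0,0,0,0,0,0,0]}'
python3 - <<'E'
from h import *
go()
shot('top','t5.png')
E
```

```text
t: 5.15
tcp_pos: [0.6454, 0.209, 0.0792]
tool_rot: [0.045, 0.999, 0.001, 0.003]
force: [1.3, 0.7, 0.9]
finger_gap: 0.132
t 5.15 tcp [0.6454 0.209  0.0792] case [ 0.1142 -0.0004] yaw 1.481 q6 -1.33 F [1.3 0.7 0.9] gap 1.13 tilt -1.0
```

View pics/t5.png

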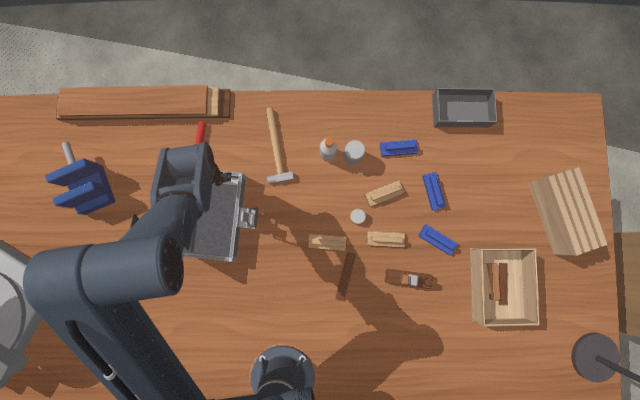

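```bash
python3 -m creep '{"claw":[3.5,3.5,3.5,3.5,3.5,3.5],"dp":[[-18.5,-0.2,-0.1],[0,0,-3],[0,0,-8],[0,0,-13],[0,0,-18],[0,0,-20]],"roll":[0,0,0,0,0,0]}' 40
python3 - <<'E'
from h import *
go((.4417,-.1455,.2,-.086))
E
```

```text
t: 5.8
tcp_pos: [0.6428, 0.2097, 0.2844]
tool_rot: [0.043, 0.999, 0.001, 0.004]
force: [1.7, -0.3, 0.2]
finger_gap: 0.41
t 5.8 tcp [0.6428 0.2097 0.2844] case [1.115e-01 1.000e-04] yaw 1.484 q6 -1.33 F [ 1.7 -0.3  0.2] gap 3.5 tilt -1.0
  dp [17.02, -37.15, 8.24] roll 1.57 rows>= 11
```

```bash
python3 -m creep '{"claw":[3.5,3.5,3.5,3.5,3.5,3.5,3.5,3.5,3.5,3.5,3.5,3.5],"dp":[[0,-3,0],[1,-6,0],[2,-9,0],[4,-12,0],[6,-15,0],[8,-18,0],[10,-21,0],[12,-25,0],[14,-30,4],[16,-34,6],[17,-37.1,8],[17,-37.1,8]],"roll":[0.14,0.28,0.42,0.56,0.7,0.84,0.98,1.12,1.26,1.40,1.5,1.57]}'
python3 - <<'E'
from h import *
s=shot('wrist','w6.png'); shot('scene','s6.png')
go((.4417,-.1455,.042,-.086))
E
```

```text
t: 7.0
tcp_pos: [0.4361, -0.1478, 0.1964]
tool_rot: [0.74, 0.673, -0.001, -0.002]
force: [0.9, 0.1, 0.2]
finger_gap: 0.409
t 7.1 tcp [ 0.4383 -0.1461  0.1979] case [-0.058  -0.3737] yaw -0.09 q6 -0.47 F [-0.5 -0.2  0.7] gap 3.52 tilt -1.0
  dp [0.08, 0.36, 15.59] roll -0.004 rows>= 4
```

View pics/w6.png

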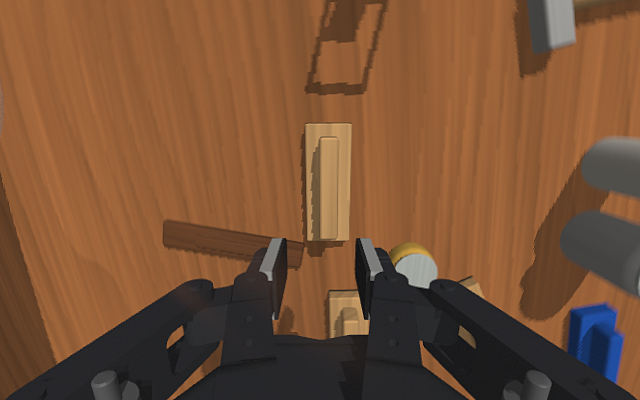

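View pics/s6.png

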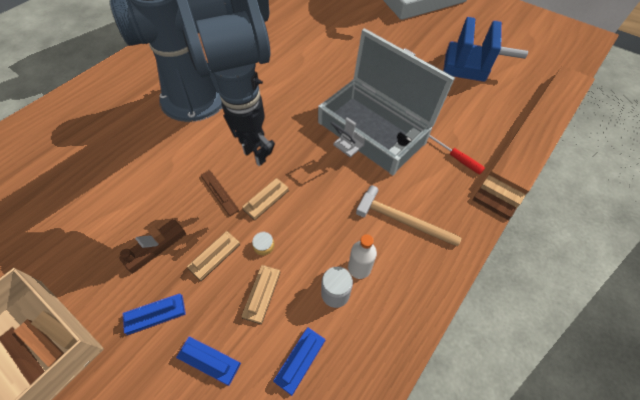

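```bash
python3 -m creep '{"claw":[3.5,3.5,3.5,3.5,1,1,1,1],"dp":[[0,0.3,5],[0,0.3,10],[0,0.3,14],[0,0.3,15.7],[0,0.3,15.7],[0,0.3,15.7],[0,0.3,15.7],[0,0.3,15.7]],"roll":[0,0,0,0,0,0,0,0]}' 60
python3 - <<'E'
from h import *
x,y=c2w(-.088,0)
go((.44,-.146,.26,-.09),(x,y,.26,-.096),(x,y,.05,-.096))
E
```

```text
t: 7.9
tcp_pos: [0.4438, -0.1459, 0.0427]
tool_rot: [0.737, 0.676, 0.0, 0.002]
force: [-0.0, -0.7, -0.8]
finger_gap: 0.2
t 7.9 tcp [ 0.4438 -0.1459  0.0427] case [-0.0525 -0.373 ] yaw -0.086 q6 -0.47 F [-0.  -0.7 -0.8] gap 1.71 tilt -1.0
  dp [-0.07, -0.31, -21.73] roll 0.004 rows>= 5
  dp [37.3, -3.12, -21.79] roll 0.01 rows>= 9
  dp [37.33, -3.17, -0.79] roll 0.01 rows>= 8
```

```bash
python3 -m creep '{"claw":[1,1,1,1,1,1,1,1,1,1,1,1],"dp":[[0,0,-1],[0,0,-5],[0,0,-10],[0,0,-15],[2,0,-20],[6,-0.5,-22],[11,-1,-22],[16,-1.5,-22],[22,-2,-22],[28,-2.5,-22],[34,-3,-22],[37.3,-3.1,-22]],"roll":[0,0,0,0,0,0,0,0,0,0,0.01,0.01]}' 80
python3 -m creep '{"claw":[1,1,1],"dp":[[0,0,0],[0,0,0],[0,0,2]],"roll":[0,0,0]}'
python3 - <<'E'
from h import *
s=shot('wrist','w7.png'); 
x,y=c2w(-.088,0)
go((x,y,.055,-.096),(x,y,.05,-.096))
E
```

```text
t: 9.1
tcp_pos: [0.4427, 0.2163, 0.2626]
tool_rot: [0.741, 0.672, 0.0, 0.0]
force: [1.2, -0.3, -2.9]
finger_gap: 0.189
t: 9.4
tcp_pos: [0.4454, 0.2142, 0.2438]
tool_rot: [0.741, 0.672, 0.003, 0.002]
force: [1.5, 1.2, -2.1]
finger_gap: 0.192
t 9.45 tcp [0.4426 0.213  0.2397] case [-0.0881 -0.0159] yaw -0.098 q6 0.32 F [-1.7 -0.8 -4.1] gap 1.67 tilt -1.0
  dp [1.61, 0.06, 18.46] roll -0.002 rows>= 4
  dp [1.61, 0.06, 18.96] roll -0.002 rows>= 4
```

View pics/w7.png

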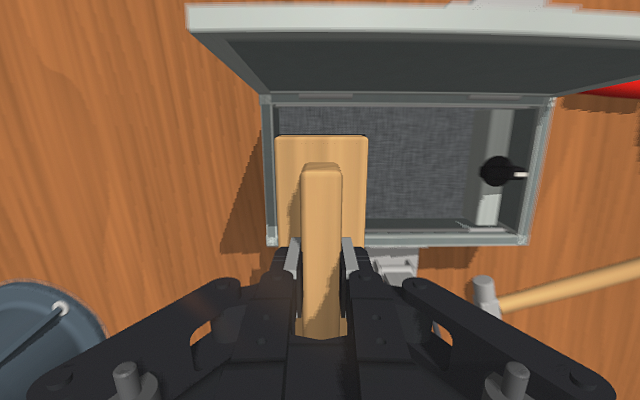

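```bash
python3 -m creep '{"claw":[1,1,1,1,1,1],"dp":[[1.6,0,0],[1.6,0,4],[1.6,0,8],[1.6,0,10],[1.6,0,10],[1.6,0,10]],"roll":[0,0,0,0,0,0]}'
python3 - <<'E'
from h import *
x,y=c2w(-.088,0)
go((x,y,.055,-.096),(x,y,.05,-.096))
E
```

```text
t: 10.05
tcp_pos: [0.446, 0.2293, 0.1419]
tool_rot: [0.741, 0.671, -0.0, 0.0]
force: [0.1, 0.8, -1.4]
finger_gap: 0.196
t 10.05 tcp [0.446  0.2293 0.1419] case [-0.0863  0.0007] yaw -0.099 q6 0.35 F [ 0.1  0.8 -1.4] gap 1.67 tilt -1.0
  dp [-0.07, -0.17, 8.69] roll -0.003 rows>= 2
  dp [-0.07, -0.17, 9.19] roll -0.003 rows>= 2
```

```bash
python3 -m creep '{"claw":[1,1,1,1,1],"dp":[[0,-0.1,3],[0,-0.1,6],[0,-0.1,8.5],[0,-0.1,8.9],[0,-0.1,8.9]],"roll":[0,0,0,0,0]}'
python3 - <<'E'
from h import *
shot('wrist','w8.png'); go()
E
```

```text
t: 10.55
tcp_pos: [0.4454, 0.2304, 0.0532]
tool_rot: [0.741, 0.672, 0.001, 0.0]
force: [0.3, -0.2, -1.7]
finger_gap: 0.186
t 10.6 tcp [0.4458 0.2306 0.0538] case [-0.0866  0.002 ] yaw -0.097 q6 0.35 F [-0.   0.4 -2. ] gap 1.58 tilt -1.0
```

View pics/w8.png

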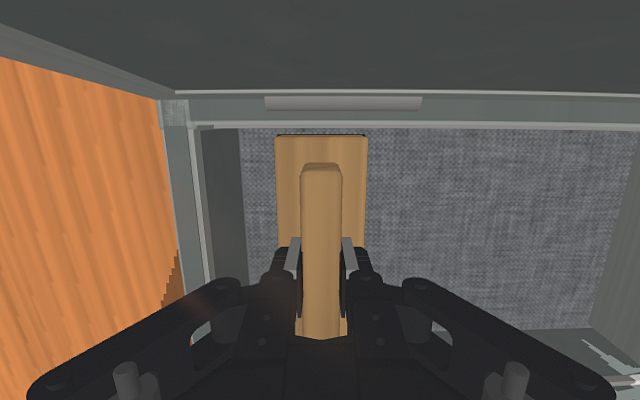

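```bash
python3 -m creep '{"claw":[1,1,3,3,3,3,3,3,3,3],"dp":[[0,0,0.4],[0,0,0.4],[0,0,0.4],[0,0,0.4],[0,0,-3],[0,0,-8],[0,0,-13],[0,0,-18],[0,0,-21],[0,0,-21]],"roll":[0,0,0,0,0,0,0,0,0,0]}' 40
python3 - <<'E'
from h import *
shot('wrist','w9.png'); s=shot('top','t9.png');shot('scene','s9.png'); go((.4511,-.3394,.25,-.063))
E
```

```text
t: 11.6
tcp_pos: [0.4472, 0.2314, 0.2675]
tool_rot: [0.74, 0.672, 0.005, 0.003]
force: [1.0, -0.1, -0.9]
finger_gap: 0.35
t 11.75 tcp [0.4436 0.2303 0.2617] case [-0.0888  0.0015] yaw -0.097 q6 0.35 F [ 0.4 -0.5  0.1] gap 2.98 tilt -1.0
  dp [-56.63, 6.27, 1.19] roll -0.034 rows>= 12
```

View pics/w9.png

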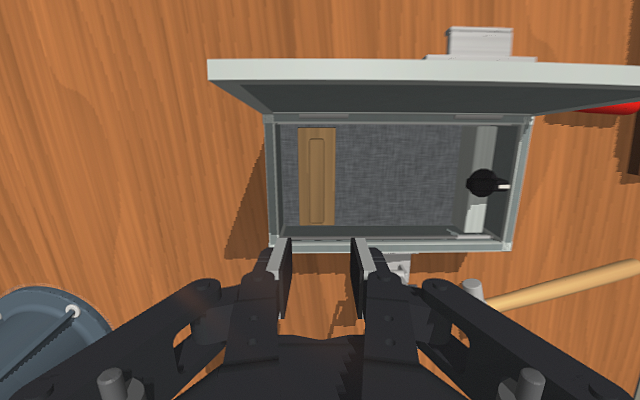

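View pics/s9.png

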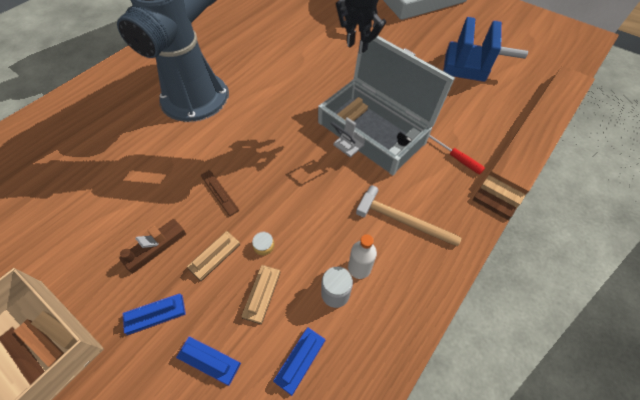

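```bash
python3 -m creep '{"claw":[3.5,3.5,3.5,3.5,3.5,3.5,3.5,3.5,3.5,3.5,3.5,3.5],"dp":[[-3,0.3,0],[-8,0.9,0],[-13,1.5,0],[-18,2,0],[-23,2.5,0],[-28,3,0],[-33,3.6,0],[-38,4.2,0],[-43,4.8,0],[-48,5.3,0],[-53,5.9,0],[-56.6,6.3,1.2]],"roll":[0,0,0,0,0,0,0,0,0,0,-0.02,-0.034]}'
python3 -m creep '{"claw":[3.5,3.5,3.5],"dp":[[0,0,3],[0,0,6],[0,0,6]],"roll":[0,0,0]}'
python3 - <<'E'
from h import *
shot('wrist','w10.png'); s=shot('top','t10.png'); go((.4511,-.3394,.042,-.063))
s=load('top'); W=cloud(s); z=W[:,:,2]
s=load('wrist'); P=cloud(s).reshape(-1,3)
m=(abs(P[:,0]-.451)<.06)&(abs(P[:,1]+.3395)<.075)&(P[:,2]>.036)&(P[:,2]<.055)
print(m.sum(),cv2.minAreaRect((P[m,:2]*1000).astype(np.float32)))
E
```

```text
t: 12.95
tcp_pos: [0.452, -0.3421, 0.2491]
tool_rot: [0.729, 0.684, -0.0, -0.0]
force: [0.8, 0.6, 0.3]
finger_gap: 0.411
t: 13.25
tcp_pos: [0.449, -0.3361, 0.1842]
tool_rot: [0.729, 0.684, 0.0, -0.007]
force: [-0.7, -0.0, -0.0]
finger_gap: 0.41
t 13.35 tcp [ 0.4516 -0.338   0.1886] case [-0.0263 -0.5634] yaw -0.063 q6 -0.78 F [-0.2  1.  -0.4] gap 3.51 tilt -1.0
  dp [-0.19, 0.01, 14.66] roll 0.0 rows>= 3
2017 ((450.4330749511719, -341.4318542480469), (99.18555450439453, 17.44037628173828), 87.09081268310547)
```

View pics/w10.png

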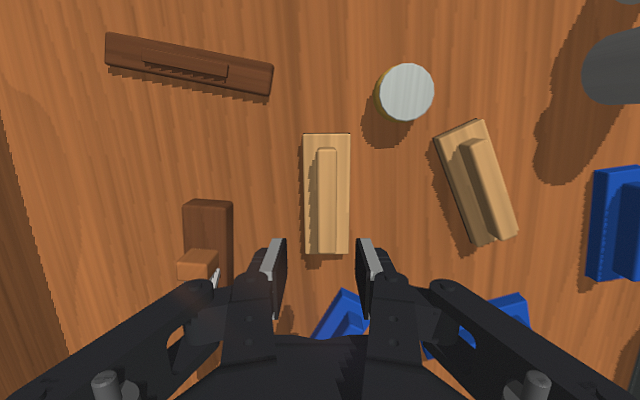

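```bash
python3 -m creep '{"claw":[3.5,3.5,3.5,3.5,1,1,1,1],"dp":[[-0.2,0,5],[-0.2,0,10],[-0.2,0,14],[-0.2,0,14.6],[-0.2,0,14.6],[-0.2,0,14.6],[-0.2,0,14.6],[-0.2,0,14.6]],"roll":[-0.01,-0.01,-0.01,-0.01,-0.01,-0.01,-0.01,-0.01]}' 60
python3 - <<'E'
from h import *
x,y=c2w(-.031,0)
go((x,y,.28,-.096))
E
```

```text
t: 14.15
tcp_pos: [0.4531, -0.3418, 0.0463]
tool_rot: [0.726, 0.688, -0.0, 0.002]
force: [1.0, 1.2, -1.9]
finger_gap: 0.189
t 14.15 tcp [ 0.4531 -0.3418  0.0463] case [-0.0244 -0.567 ] yaw -0.053 q6 -0.79 F [ 1.   1.2 -1.9] gap 1.62 tilt -1.0
  dp [56.62, 1.85, -23.52] roll 0.043 rows>= 13
```

```bash
python3 -m creep '{"claw":[1,1,1,1,1,1,1,1,1,1,1,1],"dp":[[0,0,-1],[0,0,-5],[0,0,-10],[0,0,-15],[2,0,-20],[6,0.2,-23],[11,0.4,-23.5],[16,0.6,-23.5],[21,0.7,-23.5],[26,0.9,-23.5],[31,1.1,-23.5],[36,1.2,-23.5]],"roll":[0,0,0,0,0,0,0,0,0,0.02,0.04,0.04]}' 80
python3 - <<'E'
from h import *
x,y=c2w(-.031,0)
go((x,y,.28,-.096))
E
```

```text
t: 15.35
tcp_pos: [0.4826, 0.0167, 0.2806]
tool_rot: [0.739, 0.673, 0.001, 0.001]
force: [1.0, -0.0, -1.7]
finger_gap: 0.189
t 15.35 tcp [0.4826 0.0167 0.2806] case [-0.0295 -0.2074] yaw -0.094 q6 -0.1 F [ 1.  -0.  -1.7] gap 1.61 tilt -1.0
  dp [20.74, -0.1, 0.06] roll 0.002 rows>= 5
```

```bash
python3 -m creep '{"claw":[1,1,1,1,1,1,1,1,1,1,1],"dp":[[4,0,0],[9,0,0],[14,0,0],[18,-0.1,0],[20.7,-0.1,0],[20.7,-0.1,0],[20.7,-0.1,5],[20.7,-0.1,10],[20.7,-0.1,12],[20.7,-0.1,12],[20.7,-0.1,12]],"roll":[0,0,0,0,0,0,0,0,0,0,0]}'
python3 - <<'E'
from h import *
x,y=c2w(-.031,0)
go((x,y,.053,-.096)); shot('wrist','w11.png')
E
```

```text
t: 16.45
tcp_pos: [0.5018, 0.2203, 0.1602]
tool_rot: [0.739, 0.673, 0.0, 0.0]
force: [-0.2, -0.6, -2.0]
finger_gap: 0.188
t 16.45 tcp [0.5018 0.2203 0.1602] case [-0.0298 -0.0028] yaw -0.094 q6 0.3 F [-0.2 -0.6 -2. ] gap 1.61 tilt -1.0
  dp [0.28, -0.13, 10.72] roll 0.002 rows>= 3
```

View pics/w11.png

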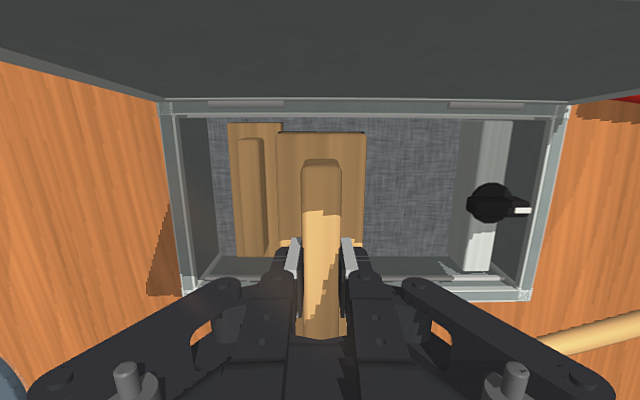

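```bash
python3 -m creep '{"claw":[1,1,1,1,1,3,3,3,3,3,3,3],"dp":[[0.3,0,3],[0.3,0,6],[0.3,0,9],[0.3,0,10.7],[0.3,0,10.7],[0.3,0,10.8],[0.3,0,10.8],[0.3,0,7],[0.3,0,2],[0.3,0,-3],[0.3,0,-8],[0.3,0,-12]],"roll":[0,0,0,0,0,0,0,0,0,0,0,0]}'
python3 - <<'E'
from h import *
shot('top','t12.png'); s=shot('wrist','w12.png'); go((.604,-.3396,.26,.38))
E
```

```text
t: 17.7
tcp_pos: [0.5024, 0.224, 0.2844]
tool_rot: [0.739, 0.673, 0.003, 0.002]
force: [0.4, 0.2, -0.4]
finger_gap: 0.352
t 17.8 tcp [0.5055 0.2248 0.2877] case [-0.0266  0.002 ] yaw -0.093 q6 0.31 F [ 0.7 -0.1  0.4] gap 3.02 tilt -0.9998
  dp [-55.3, 14.99, 2.74] roll -0.473 rows>= 12
```

View pics/w12.png

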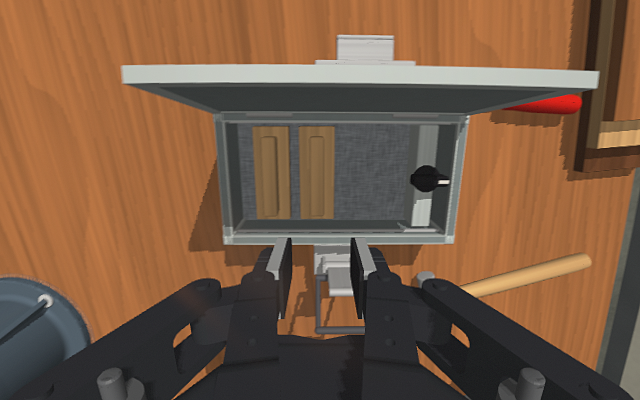

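View pics/t12.png

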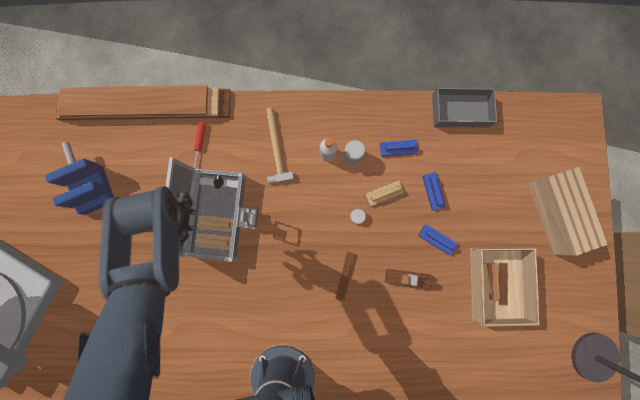

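```bash
python3 -m creep '{"claw":[3.5,3.5,3.5,3.5,3.5,3.5,3.5,3.5,3.5,3.5,3.5,3.5],"dp":[[-3,0.8,0],[-8,2,0],[-13,3.5,0],[-18,4.9,0],[-23,6.2,0],[-27.5,7.5,0],[-32,8.8,0],[-37,10,0],[-41.5,11.3,0],[-46,12.5,0],[-51,13.8,0],[-55.3,15,2.5]],"roll":[0,0,-0.05,-0.1,-0.15,-0.2,-0.25,-0.3,-0.35,-0.4,-0.45,-0.473]}'
python3 -m creep '{"claw":[3.5,3.5,3.5,3.5],"dp":[[0,0,4],[0,0,8],[0,0,8],[0,0,8]],"roll":[0,0,0,0]}'
python3 - <<'E'
from h import *
s=shot('wrist','w13.png'); go((.604,-.3396,.044,.38))
P=cloud(s).reshape(-1,3)
m=(abs(P[:,0]-.604)<.07)&(abs(P[:,1]+.3395)<.065)&(P[:,2]>.036)&(P[:,2]<.055)
print(m.sum(),cv2.minAreaRect((P[m,:2]*1000).astype(np.float32)))
E
```

```text
t: 19.0
tcp_pos: [0.6008, -0.3425, 0.2596]
tool_rot: [0.561, 0.828, -0.001, 0.005]
force: [1.1, -0.6, 0.9]
finger_gap: 0.405
t: 19.4
tcp_pos: [0.5989, -0.3382, 0.1756]
tool_rot: [0.561, 0.828, 0.0, -0.001]
force: [0.7, -0.5, 1.1]
finger_gap: 0.412
t 19.45 tcp [ 0.6001 -0.3389  0.1775] case [ 0.1215 -0.55  ] yaw 0.38 q6 -1.06 F [ 0.3  0.3 -0.5] gap 3.55 tilt -1.0
  dp [-0.18, 0.32, 13.35] roll 0.0 rows>= 3
2153 ((603.9973754882812, -340.26690673828125), (18.01051902770996, 99.25689697265625), 21.73544692993164)
```

View pics/w13.png

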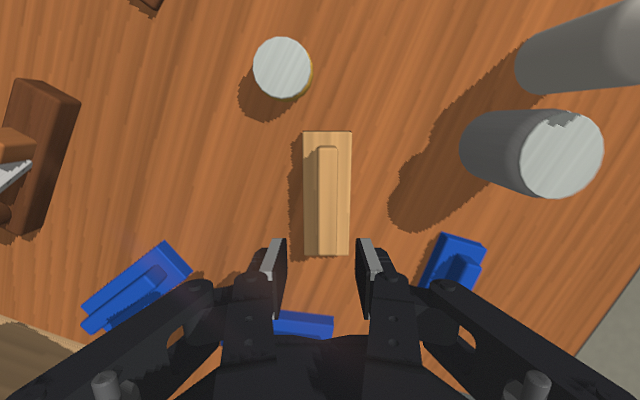

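```bash
python3 -m creep '{"claw":[3.5,3.5,3.5,3.5,1,1,1,1],"dp":[[-0.2,0.3,5],[-0.2,0.3,10],[-0.2,0.3,12.5],[-0.2,0.3,13.3],[-0.2,0.3,13.3],[-0.2,0.3,13.3],[-0.2,0.3,13.3],[-0.2,0.3,13.3]],"roll":[0,0,0,0,0,0,0,0]}' 60
python3 - <<'E'
from h import *
x,y=c2w(.026,0)
go((.604,-.34,.28,.38),(x,y,.28,-.096))
E
```

```text
t: 20.25
tcp_pos: [0.6038, -0.3399, 0.0448]
tool_rot: [0.561, 0.828, -0.0, 0.002]
force: [0.5, 0.4, 2.7]
finger_gap: 0.199
t 20.25 tcp [ 0.6038 -0.3399  0.0448] case [ 0.1254 -0.5507] yaw 0.38 q6 -1.05 F [0.5 0.4 2.7] gap 1.7 tilt -1.0
  dp [-0.09, 0.06, -23.52] roll 0.0 rows>= 5
  dp [53.42, 16.46, -23.67] roll 0.476 rows>= 13
```

```bash
python3 -m creep '{"claw":[1,1,1,1,1,1,1,1,1,1,1,1],"dp":[[0,0,-1],[0,0,-5],[0,0,-10],[0,0,-15],[0,0,-20],[4,1.2,-23.5],[8,2.5,-23.5],[12.5,3.9,-23.5],[17,5.3,-23.5],[21.5,6.6,-23.5],[26,8,-23.5],[30,9.2,-23.5]],"roll":[0,0,0,0,0,0.1,0.17,0.25,0.32,0.4,0.45,0.476]}' 80
python3 - <<'E'
from h import *
x,y=c2w(.026,0)
go((x,y,.28,-.096))
E
```

```text
t: 21.45
tcp_pos: [0.5759, -0.0241, 0.2785]
tool_rot: [0.741, 0.672, 0.0, 0.0]
force: [0.9, -0.7, -1.5]
finger_gap: 0.19
t 21.45 tcp [ 0.5759 -0.0241  0.2785] case [ 0.0673 -0.2391] yaw -0.097 q6 -0.14 F [ 0.9 -0.7 -1.5] gap 1.62 tilt -1.0
  dp [23.9, -4.16, -0.14] roll -0.001 rows>= 5
```

```bash
python3 -m creep '{"claw":[1,1,1,1,1,1,1,1,1,1,1],"dp":[[4,-0.7,0],[9,-1.6,0],[14,-2.5,0],[19,-3.4,0],[23.9,-4.15,0],[23.9,-4.15,0],[23.9,-4.15,5],[23.9,-4.15,10],[23.9,-4.15,12],[23.9,-4.15,12],[23.9,-4.15,12]],"roll":[0,0,0,0,0,0,0,0,0,0,0]}'
python3 - <<'E'
from h import *
x,y=c2w(.026,0)
go((x,y,.053,-.096)); shot('wrist','w14.png')
E
```

```text
t: 22.55
tcp_pos: [0.5591, 0.2151, 0.1585]
tool_rot: [0.74, 0.672, 0.0, 0.0]
force: [-0.8, 0.6, -1.2]
finger_gap: 0.185
t 22.55 tcp [0.5591 0.2151 0.1585] case [ 0.0277 -0.0025] yaw -0.096 q6 0.28 F [-0.8  0.6 -1.2] gap 1.58 tilt -1.0
  dp [0.25, -0.18, 10.55] roll -0.0 rows>= 3
```

View pics/w14.png

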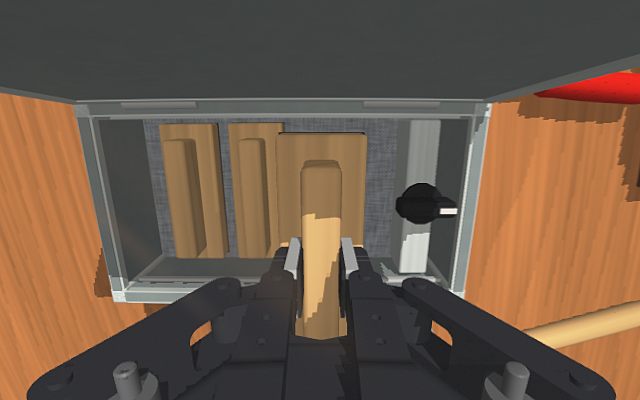

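```bash
python3 -m creep '{"claw":[1,1,1,1,1,3,3,3,3,3,3,3],"dp":[[0.3,0,3],[0.3,0,6],[0.3,0,9],[0.3,0,10.5],[0.3,0,10.5],[0.3,0,10.7],[0.3,0,10.7],[0.3,0,7],[0.3,0,2],[0.3,0,-3],[0.3,0,-8],[0.3,0,-12]],"roll":[0,0,0,0,0,0,0,0,0,0,0,0]}'
python3 - <<'E'
from h import *
s=shot('top','t15.png'); s=shot('wrist','w15.png'); x,y=c2w(.114,0); 
P=cloud(s).reshape(-1,3); q=np.array(w2c(P[:,0],P[:,1])).T
m=(P[:,2]>.06)&(P[:,2]<.078)&(np.abs(q[:,0]-.11)<.03)&(np.abs(q[:,1])<.04)
r=cv2.minAreaRect((q[m]*1000).astype(np.float32)); print(r)
b=(P[:,2]>.045)&(P[:,2]<.058)&(np.abs(q[:,1])<.06)&(q[:,0]<.06)&(q[:,0]>-.12)
for lo,hi in((-.12,-.06),(-.06,-.005),(-.005,.06)):
    k=b&(q[:,0]>lo)&(q[:,0]<hi); print(k.sum(),cv2.minAreaRect((q[k]*1000).astype(np.float32)))
x,y=c2w(*(np.array(r[0])/1000)); go((x,y,.15,1.475),(x,y,.08,1.475))
E
```

```text
t: 23.8
tcp_pos: [0.5594, 0.2186, 0.2828]
tool_rot: [0.74, 0.672, 0.003, 0.002]
force: [0.6, 1.5, -0.1]
finger_gap: 0.348
((112.4067153930664, 0.0333099365234375), (55.156131744384766, 79.54669952392578), 0.008266828022897243)
1208 ((-88.09639739990234, 0.04633331298828125), (19.11699104309082, 100.41507720947266), 0.3772403299808502)
1178 ((-29.54131317138672, 0.6364212036132812), (18.242576599121094, 98.97076416015625), 0.2677890360355377)
1142 ((27.16442108154297, -0.0027618408203125), (97.98321533203125, 17.392780303955078), 89.44998168945312)
t 23.9 tcp [0.5626 0.2194 0.2867] case [0.0307 0.002 ] yaw -0.096 q6 0.28 F [0.8 0.2 1. ] gap 3.01 tilt -0.9998
  dp [-0.27, 7.93, 13.81] roll -1.571 rows>= 11
  dp [-0.3, 7.81, 20.81] roll -1.571 rows>= 11
```

View pics/w15.png

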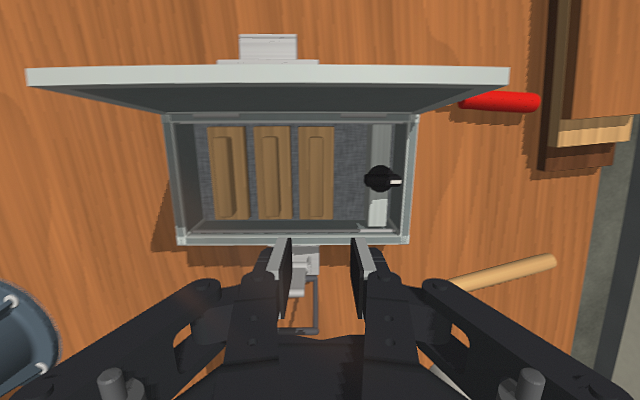

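View pics/t15.png

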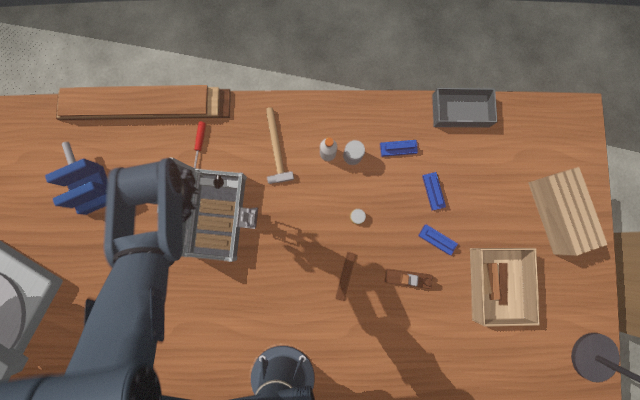

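```bash
python3 - <<'E'
from h import *
s=load('wrist'); P=cloud(s).reshape(-1,3); q=np.array(w2c(P[:,0],P[:,1])).T
m=(P[:,2]>.06)&(P[:,2]<.078)&(np.abs(q[:,0]-.108)<.025)&(np.abs(q[:,1])<.02)
r=cv2.minAreaRect((q[m]*1000).astype(np.float32)); print(m.sum(),r,np.median(P[m,2]))
m=(P[:,2]>.042)&(P[:,2]<.05)&(np.abs(q[:,0]-.108)<.025)&(np.abs(np.abs(q[:,1])-.04)<.02)
print(m.sum(),q[m].min(0),q[m].max(0))
E
```

```text
564 ((108.88250732421875, 0.3535327911376953), (39.08451843261719, 48.1069221496582), 89.76471710205078) 0.07049415052807145
1344 [ 0.09360653 -0.0599751 ] [0.13260769 0.05971398]
```

```bash
python3 - <<'E'
from h import *
s=load('wrist'); W=cloud(s); im=s['image'].astype(int)
P=W.reshape(-1,3); q=np.array(w2c(P[:,0],P[:,1])).T; v=im.max(2).ravel()
m=(v<45)&(P[:,2]>.064)&(P[:,2]<.078)&(np.abs(q[:,0]-.108)<.04)&(np.abs(q[:,1])<.03)
print(m.sum(),cv2.minAreaRect((q[m]*1000).astype(np.float32)),q[m].min(0),q[m].max(0))
x=[];
for lo in np.arange(.085,.13,.004):
    k=(np.abs(q[:,0]-lo)<.002)&(np.abs(q[:,1]-.04)<.015); print(lo.round(3),np.nanmedian(P[k,2]).round(3))
cv2.imwrite('pics/w15c.png',cv2.resize(s['image'][100:260,300:440][:,:,::-1],None,fx=4,fy=3.7,interpolation=cv2.INTER_CUBIC))
E
```

```text
346 ((105.50472259521484, 0.7571496963500977), (41.35292053222656, 12.346794128417969), 0.04396486654877663) [ 0.0848286  -0.00542213] [0.12618497 0.00693029]
0.085 0.007
0.089 0.007
0.093 0.023
0.097 0.047
0.101 0.047
0.105 0.047
0.109 0.047
0.113 0.047
0.117 0.046
0.121 nan
0.125 nan
0.129 0.066
  return np.nanmean(a, axis, out=out, keepdims=keepdims)
```

View pics/w15c.png

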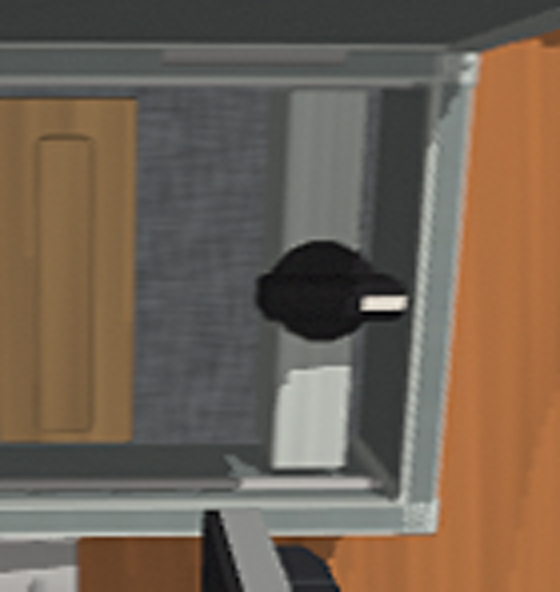

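```bash
python3 -m creep '{"claw":[3.5,3.5,3.5,3.5,3.5,3.5,3.5,3.5,3.5,3.5,3.5,3.5],"dp":[[0,1,0],[0,3,0],[0,5,0],[-0.2,7.2,2],[-0.2,7.2,4],[-0.2,7.2,6],[-0.2,7.2,8],[-0.2,7.2,10],[-0.2,7.2,12],[-0.2,7.2,13],[-0.2,7.2,13],[-0.2,7.2,13]],"roll":[-0.14,-0.28,-0.42,-0.56,-0.7,-0.84,-0.98,-1.12,-1.26,-1.4,-1.54,-1.571]}'
python3 - <<'E'
from h import *
x,y=c2w(.1055,.0008)
go((x,y,.08,1.475)); shot('wrist','w16.png')
E
```

```text
t: 25.1
tcp_pos: [0.6296, 0.2095, 0.1472]
tool_rot: [0.046, 0.999, -0.0, -0.001]
force: [0.4, 0.4, -0.6]
finger_gap: 0.411
t 25.1 tcp [0.6296 0.2095 0.1472] case [ 0.0984 -0.0014] yaw 1.478 q6 -1.32 F [ 0.4  0.4 -0.6] gap 3.51 tilt -1.0
  dp [-0.72, 0.22, 6.72] roll 0.003 rows>= 2
```

View pics/w16.png

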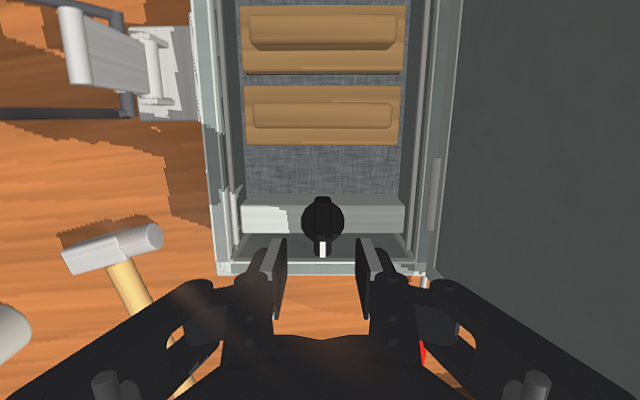

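```bash
python3 -m creep '{"claw":[3.5,3.5,3.5,3.5,1,1,1,1],"dp":[[-0.5,0.1,2],[-0.5,0.1,5],[-0.5,0.1,6.6],[-0.5,0.1,6.6],[-0.5,0.1,6.6],[-0.5,0.1,6.6],[-0.5,0.1,6.6],[-0.5,0.1,6.6]],"roll":[0,0,0,0,0,0,0,0]}' 80
python3 - <<'E'
from h import *
x,y=c2w(.017,.0008)
go((x,y,.08,1.475)); shot('wrist','w17.png')
E
```

```text
t: 25.95
tcp_pos: [0.636, 0.21, 0.0828]
tool_rot: [0.048, 0.999, 0.0, 0.001]
force: [-0.7, -1.5, 2.2]
finger_gap: 0.129
t 25.95 tcp [0.636  0.21   0.0828] case [ 0.1047 -0.0003] yaw 1.475 q6 -1.32 F [-0.7 -1.5  2.2] gap 1.1 tilt -1.0
  dp [8.77, 0.11, 0.26] roll 0.0 rows>= 2
```

View pics/w17.png

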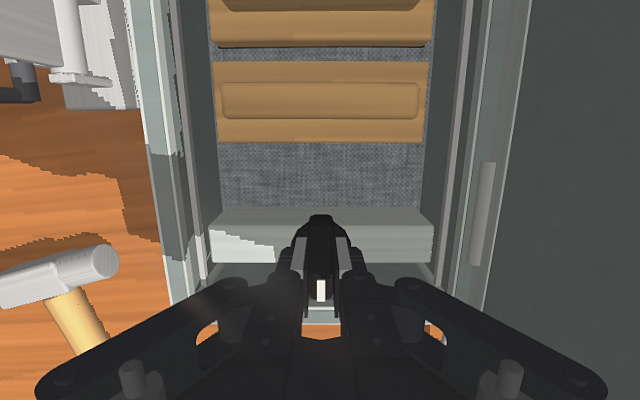

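```bash
python3 -m creep '{"claw":[2,2,2,1,1,1],"dp":[[0,0,0],[0,0,0.2],[0,0,0.4],[0,0,0.4],[0,0,0.3],[0,0,0.3]],"roll":[0,0,0,0,0,0]}' 80
python3 -m creep '{"claw":[1,1,1,1,1,1,1,1,1,1,1],"dp":[[0.5,0,0],[1.5,0,0],[2.5,0,0],[3.5,0,0],[4.5,0,0],[5.5,0,0],[6.5,0,0],[7.2,0,0],[7.8,0,0],[8.2,0,0],[8.2,0,0]],"roll":[0,0,0,0,0,0,0,0,0,0,0]}'
python3 - <<'E'
from h import *
x,y=c2w(.017,.0008)
go((x,y,.08,1.475)); shot('wrist','w18.png')
E
```

```text
t: 26.6
tcp_pos: [0.6346, 0.21, 0.0773]
tool_rot: [0.048, 0.999, -0.0, -0.001]
force: [1.0, -0.6, -7.2]
finger_gap: 0.134
t: 27.7
tcp_pos: [0.5519, 0.218, 0.0775]
tool_rot: [0.048, 0.999, -0.0, -0.001]
force: [1.4, 1.2, -26.2]
finger_gap: 0.134
t 27.7 tcp [0.5519 0.218  0.0775] case [ 0.0202 -0.0003] yaw 1.475 q6 -1.29 F [  1.4   1.2 -26.2] gap 1.15 tilt -1.0
  dp [0.32, 0.11, -0.25] roll 0.0 rows>= 1
```

View pics/w18.png

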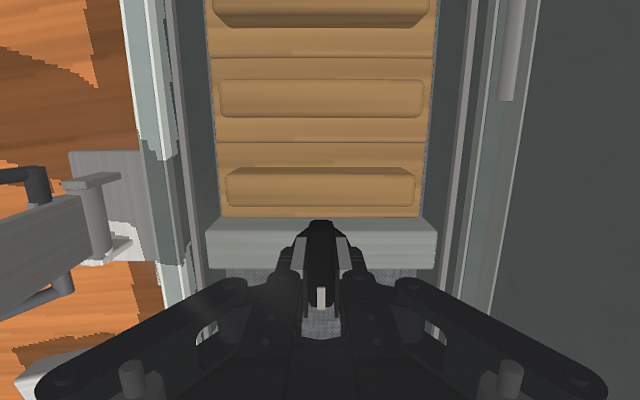

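```bash
python3 -m creep '{"claw":[1,1,1,1],"dp":[[0.1,0,0.1],[0.2,0,0.1],[0.3,0,0.1],[0.3,0,0.1]],"roll":[0,0,0,0]}' 
python3 - <<'E'
from h import *
go()
E
```

```text
t: 28.15
tcp_pos: [0.5509, 0.2182, 0.0774]
tool_rot: [0.048, 0.999, 0.0, 0.0]
force: [5.6, 0.6, -24.7]
finger_gap: 0.127
t 28.15 tcp [0.5509 0.2182 0.0774] case [ 0.0192 -0.0003] yaw 1.475 q6 -1.29 F [  5.6   0.6 -24.7] gap 1.09 tilt -1.0
```

```bash
python3 -m creep '{"claw":[1,1,1,1],"dp":[[0.1,0,0.15],[0.2,0,0.15],[0.3,0,0.15],[0.3,0,0.15]],"roll":[0,0,0,0]}' 
python3 - <<'E'
from h import *
go(); shot('wrist','w19.png')
E
```

```text
t: 28.55
tcp_pos: [0.5488, 0.2184, 0.0773]
tool_rot: [0.048, 0.999, 0.0, 0.002]
force: [4.3, -1.4, -9.3]
finger_gap: 0.129
t 28.55 tcp [0.5488 0.2184 0.0773] case [ 0.0171 -0.0002] yaw 1.475 q6 -1.28 F [ 4.3 -1.4 -9.3] gap 1.11 tilt -1.0
```

View pics/w19.png

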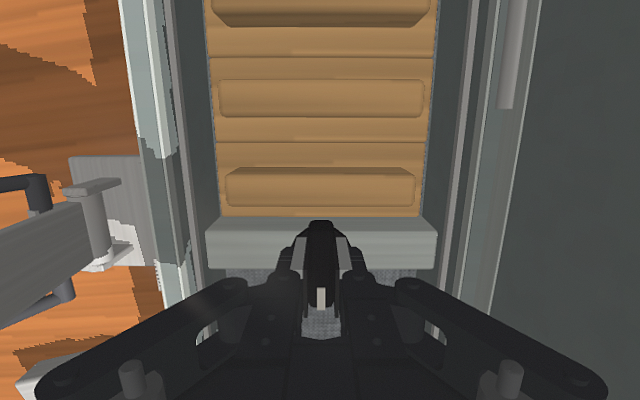

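```bash
python3 -m creep '{"claw":[1,1,1,1],"dp":[[0.1,0,0.1],[0.2,0,0.1],[0.3,0,0.1],[0.3,0,0.1]],"roll":[0,0,0,0]}' 
python3 - <<'E'
from h import *
go()
E
```

```text
t: 29.0
tcp_pos: [0.5466, 0.2187, 0.0772]
tool_rot: [0.048, 0.999, 0.0, 0.002]
force: [3.9, -2.0, 0.3]
finger_gap: 0.132
t 29.0 tcp [0.5466 0.2187 0.0772] case [ 0.0149 -0.0002] yaw 1.475 q6 -1.28 F [ 3.9 -2.   0.3] gap 1.13 tilt -1.0
```

```bash
python3 -m creep '{"claw":[1,1,1,1,1],"dp":[[0.1,0,0],[0.2,0,0],[0.3,0,0],[0.4,0,0],[0.4,0,0]],"roll":[0,0,0,0,0]}' 
python3 - <<'E'
from h import *
go()
E
python3 -m creep '{"claw":[1,1,1],"dp":[[0.1,0,0],[0.2,0,0],[0.2,0,0]],"roll":[0,0,0]}' 
python3 - <<'E'
from h import *
go(); shot('wrist','w20.png')
E
```

```text
t: 29.5
tcp_pos: [0.5447, 0.2189, 0.0772]
tool_rot: [0.048, 0.999, 0.0, 0.005]
force: [8.6, -3.7, -3.7]
finger_gap: 0.131
t 29.5 tcp [0.5447 0.2189 0.0772] case [ 0.013  -0.0002] yaw 1.475 q6 -1.28 F [ 8.6 -3.7 -3.7] gap 1.12 tilt -1.0
t: 29.8
tcp_pos: [0.5446, 0.2189, 0.0772]
tool_rot: [0.048, 0.999, 0.0, 0.007]
force: [12.3, -5.3, -6.5]
finger_gap: 0.13
t 29.8 tcp [0.5446 0.2189 0.0772] case [ 0.0129 -0.0002] yaw 1.475 q6 -1.28 F [12.3 -5.3 -6.5] gap 1.11 tilt -0.9999
```

View pics/w20.png

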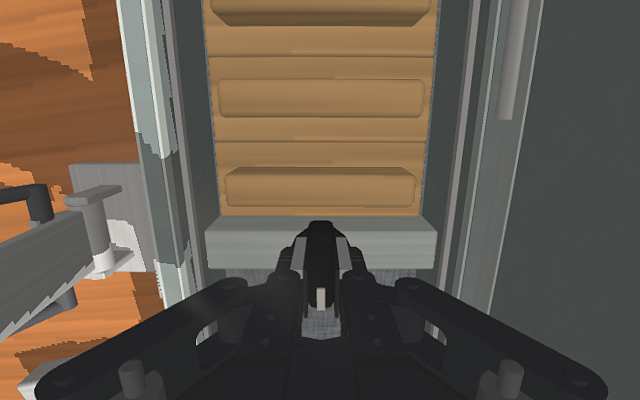

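```bash
python3 -m creep '{"claw":[1,1,1,1,1,1,1,1,1,1,1,1],"dp":[[0,0,0],[0,0,0],[0,0,0],[0,0,0],[0,0,0],[0,0,0],[0,0,0],[0,0,0],[0,0,0],[0,0,0],[0,0,0],[0,0,0]],"roll":[0.14,0.28,0.42,0.56,0.70,0.84,0.98,1.12,1.26,1.4,1.5,1.57]}' 110
python3 - <<'E'
from h import *
go(); shot('wrist','w21.png')
E
```

```text
t: 31.05
tcp_pos: [0.5483, 0.2219, 0.0774]
tool_rot: [0.741, 0.672, 0.01, 0.005]
force: [16.4, 5.6, -13.9]
finger_gap: 0.132
t 31.05 tcp [0.5483 0.2219 0.0774] case [0.0163 0.0032] yaw -0.098 q6 0.29 F [ 16.4   5.6 -13.9] gap 1.13 tilt -0.9997
```

View pics/w21.png

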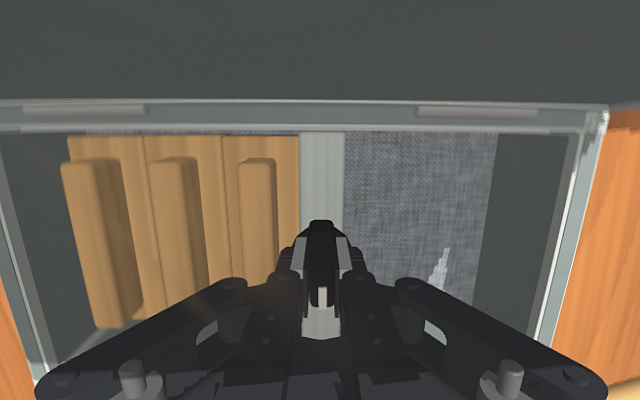

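```bash
python3 -m creep '{"claw":[1,1,2.2,3,3,3,3,3,3,3],"dp":[[0,0,0],[0,0,0],[0,0,0],[0,0,0],[0,0,-4],[0,0,-9],[0,0,-14],[-1,0,-19],[-2,0,-21],[-2,0,-21]],"roll":[0.05,0.05,0.05,0.05,0.05,0,0,0,0,0]}' 60
python3 - <<'E'
from h import *
import json
s=shot('top','t22.png'); s=shot('wrist','w22.png'); go()
W=cloud(s); im=s['image'].astype(int)
P=W.reshape(-1,3); q=np.array(w2c(P[:,0],P[:,1])).T; v=im.max(2).ravel()
m=(v<45)&(P[:,2]>.064)&(P[:,2]<.078)&(np.abs(q[:,0]-.0163)<.04)&(np.abs(q[:,1])<.03)
print(m.sum(),cv2.minAreaRect((q[m]*1000).astype(np.float32)))
b=(P[:,2]>.045)&(P[:,2]<.058)&(np.abs(q[:,1])<.06)
for lo,hi in((-.13,-.09),(-.085,-.04),(-.038,.0)):
    k=b&(q[:,0]>lo)&(q[:,0]<hi); print(k.sum(),cv2.minAreaRect((q[k]*1000).astype(np.float32)))
for lo in np.arange(-.006,.036,.002):
    k=(np.abs(q[:,0]-lo)<.001)&(np.abs(q[:,1]-.04)<.015); print(lo.round(3),np.nanmedian(P[k,2]).round(3),end='; ')
E
```

```text
t: 32.1
tcp_pos: [0.5371, 0.1993, 0.2901]
tool_rot: [0.74, 0.673, 0.003, 0.002]
force: [-0.3, -0.2, -0.7]
finger_gap: 0.351
t 32.2 tcp [0.5352 0.1995 0.2854] case [ 0.0054 -0.0204] yaw -0.095 q6 0.26 F [-0.1  0.  -1. ] gap 2.99 tilt -1.0
350 ((15.280875205993652, 0.8399658203125), (12.647452354431152, 40.741580963134766), 0.5047568678855896)
1249 ((-110.42575073242188, 0.06428909301757812), (18.572586059570312, 99.49091339111328), 0.25673624873161316)
1231 ((-65.55516815185547, -0.07451248168945312), (18.465757369995117, 99.42765808105469), 0.06508881598711014)
1229 ((-14.450261116027832, 0.0979766845703125), (98.94918060302734, 28.35377311706543), 89.97592163085938)
-0.006 0.024; -0.004 0.024; -0.002 0.023; 0.0 0.024; 0.002 0.023; 0.004 0.044; 0.006 0.047; 0.008 0.047; 0.01 0.047; 0.012 0.047; 0.014 0.047; 0.016 0.047; 0.018 0.047; 0.02 0.047; 0.022 0.046; 0.024 0.047; 0.026 0.046; 0.028 0.046; 0.03 0.007; 0.032 0.007; 0.034 0.007;
```

View pics/w22.png

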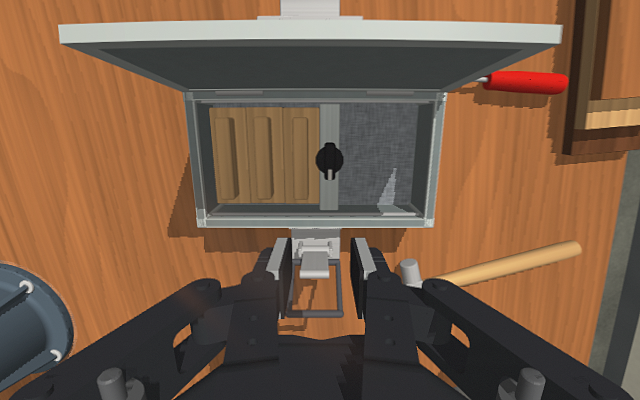

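```bash
python3 - <<'E'
from h import *
s=load('wrist'); R=np.array(s['R']);C=-R.T@np.array(s['t']); print('cam offset from tcp',C-manip.sense()['tcp_pos'])
x,y=c2w(-.07,.165)
go((.5352,.1995,.34,-.096),(x,y,.34,-.096),(x,y,.219,-.096))
for th in np.radians([106,100,90,85,80,75,70,65,60,55,50,45,40,35,30,25,20,15,10,5,2,0,-2]):
    if th>=np.pi/2: yf=.077-.156*np.cos(th)+.008*np.sin(th); z=.2
    else:
        yf=.077-.13*np.cos(th)+.008*np.sin(th); z=.072+.13*np.sin(th)+.008*np.cos(th)
    print(round(np.degrees(th)),round((yf+.011)*100,2),round((z+.019)*100,2))
E
```

```text
cam offset from tcp [0.00582003 0.06760755 0.12542047]
t 32.2 tcp [0.5352 0.1995 0.2854] case [ 0.0054 -0.0204] yaw -0.095 q6 0.26 F [-0.1  0.  -1. ] gap 2.99 tilt -1.0
  dp [-0.0, -0.01, -5.46] roll 0.001 rows>= 2
  dp [18.54, -7.53, -5.44] roll 0.001 rows>= 5
  dp [18.54, -7.51, 6.66] roll 0.001 rows>= 5
106 13.87 21.9
100 12.3 21.9
90 9.6 21.9
85 8.46 22.12
80 7.33 22.04
75 6.21 21.86
70 5.11 21.59
65 4.03 21.22
60 2.99 20.76
55 2.0 20.21
50 1.06 19.57
45 0.17 18.86
40 -0.64 18.07
35 -1.39 17.21
30 -2.06 16.29
25 -2.64 15.32
20 -3.14 14.3
15 -3.55 13.24
10 -3.86 12.15
5 -4.08 11.03
2 -4.16 10.35
0 -4.2 9.9
-2 -4.22 9.45
```

```bash
python3 -m creep '{"claw":[2,1,0,0,0,0,0,0,0,0,0,0],"dp":[[0,0,-3],[0,0,-5.5],[4,-1.6,-5.5],[8,-3.2,-5.5],[12,-4.9,-5.5],[16,-6.5,-5.5],[18.5,-7.5,-5.5],[18.5,-7.5,-5.5],[18.5,-7.5,-2],[18.5,-7.5,2],[18.5,-7.5,5],[18.5,-7.5,6.6]],"roll":[0,0,0,0,0,0,0,0,0,0,0,0]}' 60
python3 -m creep '{"claw":[0,0],"dp":[[0,0,0],[0,0,0]],"roll":[0,0]}'
python3 - <<'E'
from h import *
x,y=c2w(-.07,.165); go((x,y,.219,-.096)); shot('scene','s23.png'); shot('wrist','w23.png')
E
```

```text
t: 33.4
tcp_pos: [0.4768, 0.3884, 0.2139]
tool_rot: [0.74, 0.673, -0.005, -0.001]
force: [-0.5, -0.8, 0.7]
finger_gap: 0.003
t: 33.6
tcp_pos: [0.4793, 0.3899, 0.2181]
tool_rot: [0.74, 0.673, -0.001, -0.0]
force: [0.7, -0.1, 0.1]
finger_gap: -0.002
t 33.6 tcp [0.4793 0.3899 0.2181] case [-0.0685  0.1638] yaw -0.096 q6 0.6 F [ 0.7 -0.1  0.1] gap -0.02 tilt -1.0
  dp [0.12, -0.15, -0.09] roll 0.0 rows>= 1
```

View pics/s23.png

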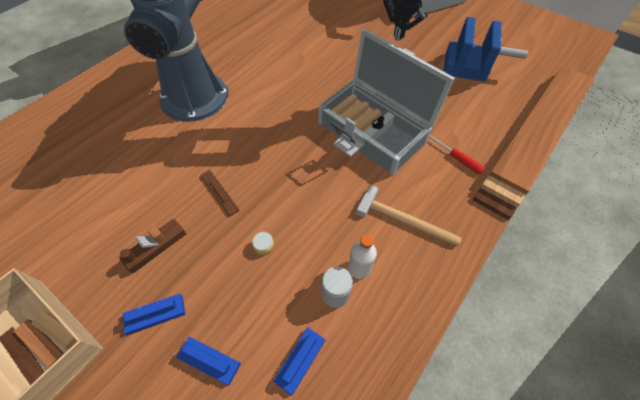

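View pics/w23.png

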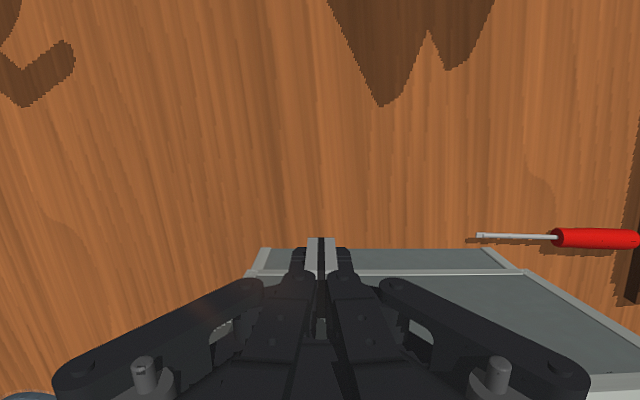

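```bash
python3 -m creep '{"claw":[0,0,0,0,0,0,0,0,0,0,0,0],"dp":[[-1.9,0,0],[-2.9,0,0],[-3.9,0,0],[-4.9,0,0],[-5.9,0,0],[-6.8,0,0],[-7.9,0,-0.3],[-9.05,0,-0.25],[-10.2,0,-0.05],[-11.3,0,0.2],[-12.35,0,0.6],[-13.4,0,1.05]],"roll":[0,0,0,0,0,0,0,0,0,0,0,0]}' 60
python3 - <<'E'
from h import *
x,y=c2w(-.07,.0299); go((x,y,.2076,-.096)); shot('scene','s24.png')
E
```

```text
t: 34.9
tcp_pos: [0.467, 0.2561, 0.2086]
tool_rot: [0.74, 0.673, -0.0, 0.0]
force: [0.7, 1.5, 3.4]
finger_gap: 0.003
t 34.9 tcp [0.467  0.2561 0.2086] case [-0.068   0.0294] yaw -0.095 q6 0.39 F [0.7 1.5 3.4] gap 0.03 tilt -1.0
  dp [0.05, -0.2, 0.1] roll 0.001 rows>= 1
```

View pics/s24.png

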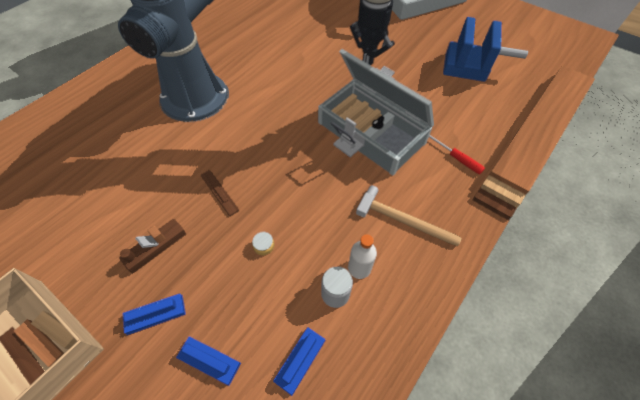

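```bash
python3 -m creep '{"claw":[0,0,0,0,0,0,0,0,0,0,0,0],"dp":[[-0.95,0,0.65],[-1.9,0,1.3],[-2.8,0,2],[-3.6,0,2.8],[-4.3,0,3.65],[-5,0,4.6],[-5.6,0,5.55],[-6.1,0,6.55],[-6.5,0,7.6],[-6.8,0,8.7],[-7,0,9.8],[-7.1,0,10.4]],"roll":[0,0,0,0,0,0,0,0,0,0,0,0]}' 60
python3 - <<'E'
from h import *
go(); shot('scene','s25.png')
E
python3 -m creep '{"claw":[0,0,0,0],"dp":[[0,0,0.3],[0,0,0.6],[0,0,0.8],[0,0,0.8]],"roll":[0,0,0,0]}' 60
python3 - <<'E'
from h import *
go()
E
```

```text
t: 36.15
tcp_pos: [0.4597, 0.1865, 0.1032]
tool_rot: [0.74, 0.673, -0.001, -0.001]
force: [0.6, -0.4, 1.5]
finger_gap: 0.002
t 36.15 tcp [0.4597 0.1865 0.1032] case [-0.0685 -0.0406] yaw -0.095 q6 0.25 F [ 0.6 -0.4  1.5] gap 0.02 tilt -1.0
t: 36.6
tcp_pos: [0.4597, 0.1868, 0.0988]
tool_rot: [0.74, 0.673, -0.0, 0.0]
force: [-4.0, -2.6, 19.0]
finger_gap: -0.002
t 36.6 tcp [0.4597 0.1868 0.0988] case [-0.0686 -0.0403] yaw -0.094 q6 0.25 F [-4.  -2.6 19. ] gap -0.02 tilt -1.0
```

View pics/s25.png

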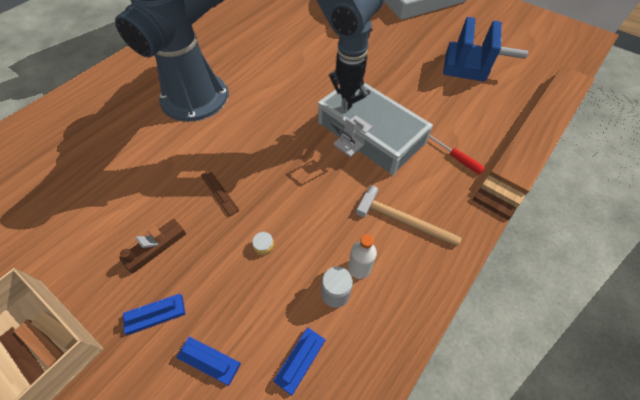

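```bash
python3 -m creep '{"claw":[0,0,0,0,1,2,3,3,3,3,3],"dp":[[0,0,-1],[0,0,-6],[0,0,-11],[0,0,-16],[-3,2,-18.5],[-7,4,-18.5],[-11,6,-18.5],[-15,7,-18.5],[-17,7,-18.5],[-17,7,-18.5],[-17,7,-18.5]],"roll":[0,0,0,0,0,0,0,0,0,0,0]}' 60
python3 - <<'E'
from h import *
go(); s=shot('wrist','w26.png');shot('scene','s26.png'); shot('top','t26.png')
cv2.imwrite('pics/s26c.png',cv2.resize(load('scene')['image'][80:210,290:450][:,:,::-1],None,fx=4.5,fy=4.5,interpolation=cv2.INTER_CUBIC))
E
```

```text
t: 37.7
tcp_pos: [0.5136, 0.011, 0.2816]
tool_rot: [0.74, 0.672, 0.0, -0.0]
force: [-0.3, 0.1, -0.8]
finger_gap: 0.35
t 37.7 tcp [0.5136 0.011  0.2816] case [ 0.0019 -0.21  ] yaw -0.096 q6 -0.1 F [-0.3  0.1 -0.8] gap 2.99 tilt -1.0
```

View pics/w26.png

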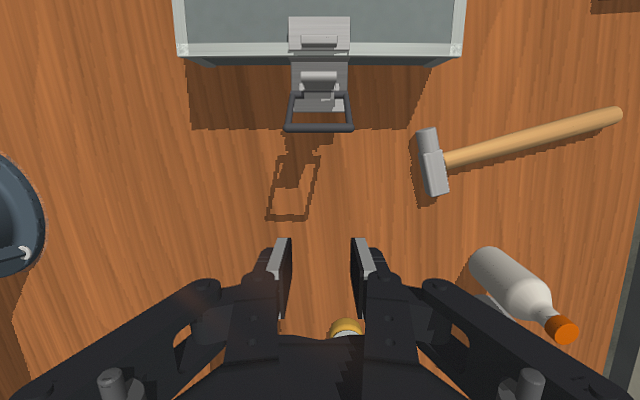

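View pics/s26c.png

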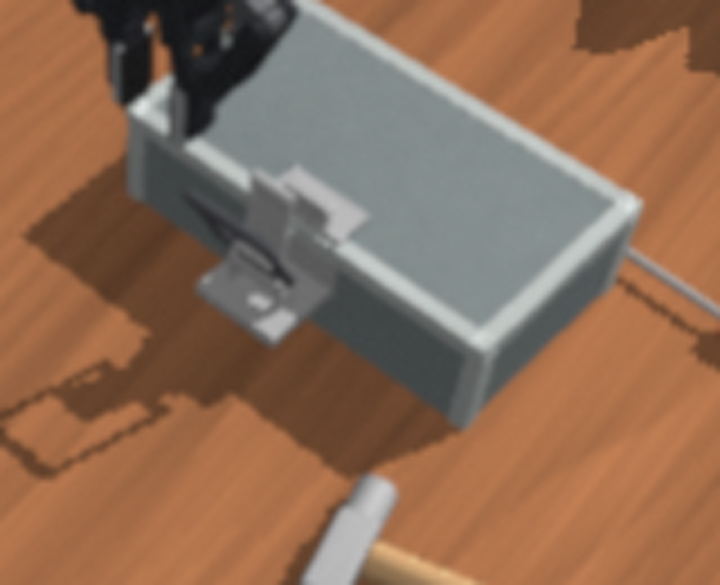

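```bash
python3 - <<'E'
from h import *
s=load('wrist')
W=cloud(s)
for n,(u,v) in dict(bar=(320,128),bar2=(300,128),leftw=(288,110),levertop=(320,77),plate=(320,28),lug=(320,43),lidc=(240,30)).items():
    w=W[v-2:v+3,u-2:u+3].reshape(-1,3); p=w[np.nanargmax(w[:,2])]; print(n,np.round(w2c(*p[:2]),4),p[2].round(4))
cv2.imwrite('pics/w26c.png',cv2.resize(s['image'][0:150,250:390][:,:,::-1],None,fx=4,fy=4,interpolation=cv2.INTER_CUBIC))
P=W[0:150,250:390].reshape(-1,3); q=np.array(w2c(P[:,0],P[:,1])).T
m=(P[:,2]>.11)
print(q[m].min(0),q[m].max(0))
for lo in np.arange(-.17,-.05,.005):
    k=(q[:,1]>lo)&(q[:,1]<=lo+.005)&(np.abs(q[:,0])<.03)&(P[:,2]>.03)
    if k.sum(): print(lo.round(3),P[k,2].max().round(3),np.median(P[k,2]).round(3),q[k&(P[:,2]>.1),0].mean().round(4))
E
```

```text
bar [ 0.0009 -0.1497] 0.1454
bar2 [-0.0168 -0.1489] 0.1451
leftw [-0.0273 -0.1362] 0.1215
levertop [-0.0017 -0.1084] 0.1373
plate [-0.0021 -0.0574] 0.0858
lug [-0.002  -0.0733] 0.1011
lidc [-0.0804 -0.0567] 0.0813
[-0.03171026 -0.15325137] [ 0.02922431 -0.10383889]
-0.155 0.145 0.143 -0.0009
-0.15 0.146 0.143 -0.0007
-0.145 0.138 0.133 0.0008
-0.14 0.129 0.123 0.0013
-0.135 0.119 0.046 0.0018
-0.13 0.111 0.046 0.0007
-0.125 0.102 0.046 -0.0104
-0.12 0.093 0.086 nan
-0.115 0.136 0.105 -0.0016
-0.11 0.138 0.136 -0.0013
-0.105 0.136 0.047 -0.0012
-0.1 0.047 0.046 nan
-0.095 0.048 0.046 nan
-0.09 0.048 0.046 nan
-0.085 0.083 0.055 nan
-0.08 0.102 0.081 -0.0084
-0.075 0.102 0.094 -0.0022
-0.07 0.101 0.099 -0.0022
-0.065 0.087 0.085 nan
-0.06 0.087 0.085 nan
-0.055 0.087 0.085 nan<stdin>:12: RuntimeWarning: Mean of empty slice.
  ret = ret.dtype.type(ret / rcount)
```

View pics/w26c.png

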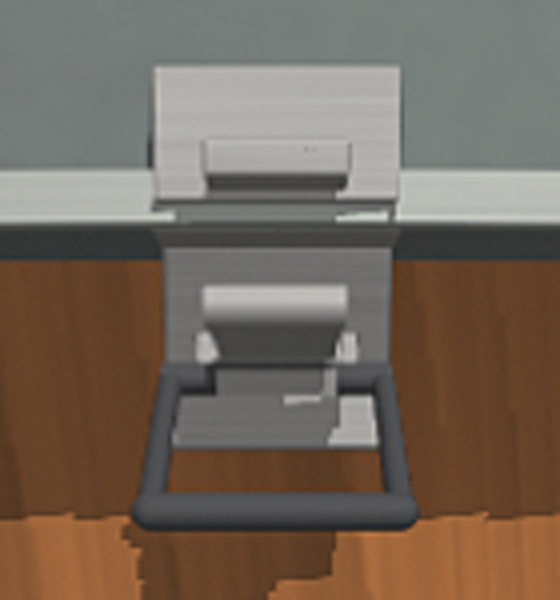

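```bash
python3 -m creep '{"claw":[0,0,0,0,0,0,0,0,0,0],"dp":[[0,-0.2,3],[0,-0.2,7],[0,-0.2,11],[0,-0.2,12.8],[0,-0.2,12.8],[1.5,-0.2,12.8],[3,-0.2,12.8],[4,-0.2,12.8],[4,-0.2,12.8],[4,-0.2,12.8]],"roll":[0,0,0,0,0,0,0,0,0,0]}' 60
python3 - <<'E'
from h import *
go(); s=shot('wrist','w27.png')
E
```

```text
t: 38.85
tcp_pos: [0.5159, 0.0514, 0.1543]
tool_rot: [0.739, 0.673, 0.0, 0.001]
force: [0.8, 0.8, 0.6]
finger_gap: -0.002
t 38.85 tcp [0.5159 0.0514 0.1543] case [ 0.0004 -0.1696] yaw -0.093 q6 -0.02 F [0.8 0.8 0.6] gap -0.02 tilt -1.0
```

View pics/w27.png

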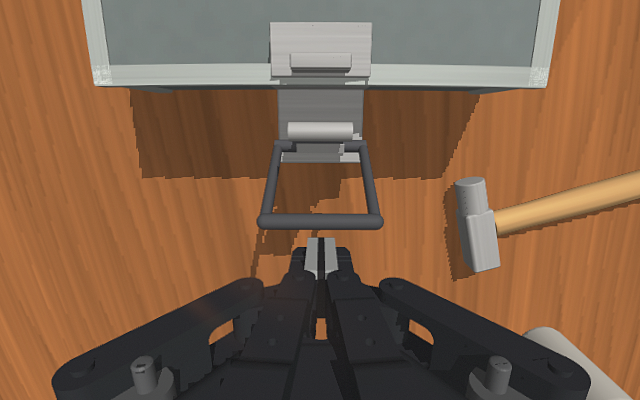

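```bash
python3 -m creep '{"claw":[0,0,0,0,0,0],"dp":[[0.6,0,0],[1.2,0,0],[1.8,0,-0.2],[2.4,0,-0.5],[2.4,0,-0.9],[2.4,0,-0.9]],"roll":[0,0,0,0,0,0]}' 60
python3 - <<'E'
from h import *
go(); s=shot('wrist','w28.png')
E
```

```text
t: 39.5
tcp_pos: [0.5183, 0.0749, 0.1632]
tool_rot: [0.74, 0.673, 0.0, 0.0]
force: [0.3, -0.2, -0.1]
finger_gap: 0.003
t 39.5 tcp [0.5183 0.0749 0.1632] case [ 0.0005 -0.146 ] yaw -0.094 q6 0.02 F [ 0.3 -0.2 -0.1] gap 0.03 tilt -1.0
```

View pics/w28.png

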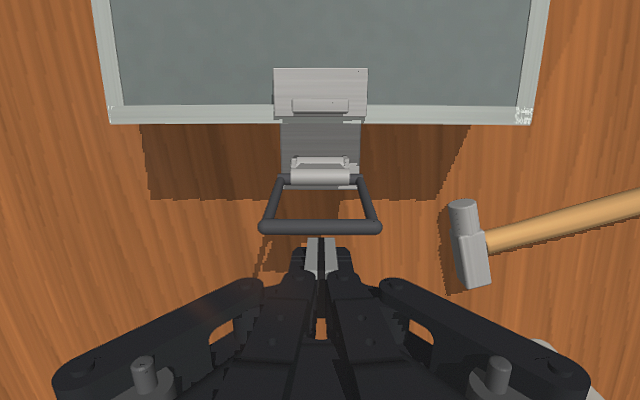

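```bash
cat > latch.py <<'E'
from h import *
def latch(s,n):
    W=cloud(s); P=W.reshape(-1,3); q=np.array(w2c(P[:,0],P[:,1])).T
    ok=(np.abs(q[:,0])<.035)&(q[:,1]>-.22)&(q[:,1]<-.03)
    im=s['image'].reshape(-1,3).astype(int).max(1)
    for lo in np.arange(-.2,-.04,.005):
        k=ok&(q[:,1]>lo)&(q[:,1]<=lo+.005)&(P[:,2]>.03)&(P[:,2]<.2)
        a=k&(np.abs(q[:,0])<.012); b=k&(np.abs(np.abs(q[:,0])-.026)<.004)
        if k.sum(): print(lo.round(3),'mid',P[a,2].max().round(3) if a.sum() else None,'side',P[b,2].max().round(3) if b.sum() else None)
E
python3 - <<'E'
from latch import *
latch(load('wrist'),0)
s=load('wrist');cv2.imwrite('pics/w28c.png',cv2.resize(s['image'][60:260,240:400][:,:,::-1],None,fx=3.6,fy=3,interpolation=cv2.INTER_CUBIC))
s=shot('scene','s28.png');cv2.imwrite('pics/s28c.png',cv2.resize(s['image'][80:210,290:450][:,:,::-1],None,fx=4.5,fy=4.5,interpolation=cv2.INTER_CUBIC))
E
```

```text
-0.16 mid 0.194 side None
-0.155 mid 0.198 side 0.2
-0.15 mid 0.194 side 0.2
-0.145 mid 0.193 side 0.2
-0.14 mid 0.2 side 0.2
-0.135 mid 0.2 side 0.2
-0.13 mid 0.152 side 0.152
-0.125 mid None side 0.14
-0.12 mid None side 0.11
-0.115 mid 0.136 side 0.086
-0.11 mid 0.138 side 0.071
-0.105 mid 0.138 side 0.047
-0.1 mid 0.048 side 0.048
-0.095 mid 0.048 side 0.048
-0.09 mid 0.048 side 0.047
-0.085 mid 0.082 side 0.082
-0.08 mid 0.086 side 0.086
-0.075 mid 0.102 side 0.086
-0.07 mid 0.102 side 0.087
-0.065 mid 0.087 side 0.087
-0.06 mid 0.087 side 0.086
-0.055 mid 0.087 side 0.087
-0.05 mid 0.087 side 0.086
-0.045 mid 0.082 side 0.082
```

View pics/w28c.png

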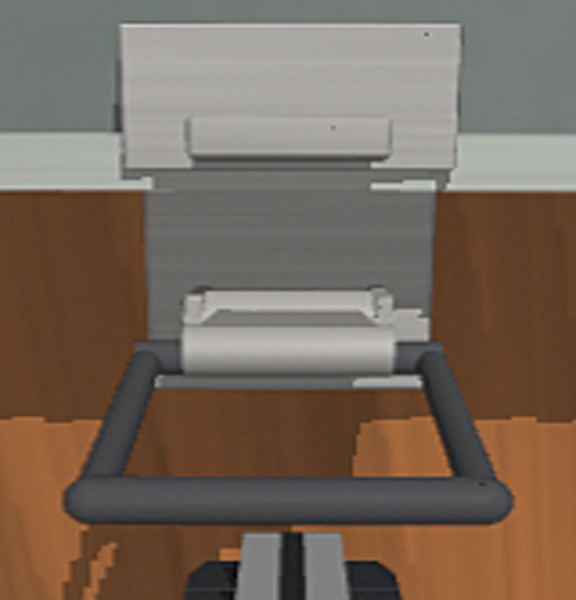

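View pics/s28c.png

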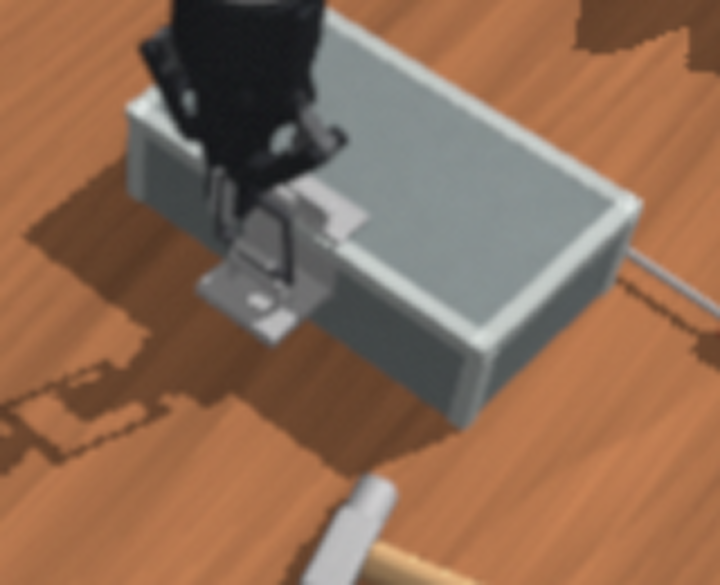

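```bash
python3 -m creep '{"claw":[0,0,0,0,0,0,0,0,0],"dp":[[0.5,0,0],[1,0,0],[1.5,0,0],[2,0,0],[2.5,0,0],[3,0,0],[3.5,0,0],[3.5,0,0],[3.5,0,0]],"roll":[0,0,0,0,0,0,0,0,0]}' 60
python3 - <<'E'
from latch import *
go(); s=shot('wrist','w29.png'); latch(s,0)
E
```

```text
t: 40.5
tcp_pos: [0.5212, 0.1097, 0.1625]
tool_rot: [0.74, 0.673, -0.0, 0.0]
force: [0.9, -0.1, -0.3]
finger_gap: -0.001
t 40.5 tcp [0.5212 0.1097 0.1625] case [ 0.     -0.1111] yaw -0.095 q6 0.09 F [ 0.9 -0.1 -0.3] gap -0.01 tilt -1.0
-0.13 mid None side 0.047
-0.125 mid 0.194 side 0.087
-0.12 mid 0.197 side 0.2
-0.115 mid 0.193 side 0.2
-0.11 mid 0.192 side 0.2
-0.105 mid 0.2 side 0.2
-0.1 mid 0.2 side 0.2
-0.095 mid 0.048 side 0.126
-0.09 mid 0.048 side 0.133
-0.085 mid 0.14 side 0.14
-0.08 mid 0.14 side 0.14
-0.075 mid 0.101 side 0.087
-0.07 mid 0.101 side 0.086
-0.065 mid 0.086 side 0.087
-0.06 mid 0.086 side 0.086
-0.055 mid 0.087 side 0.087
-0.05 mid 0.086 side 0.086
-0.045 mid 0.081 side 0.081
```

View pics/w29.png

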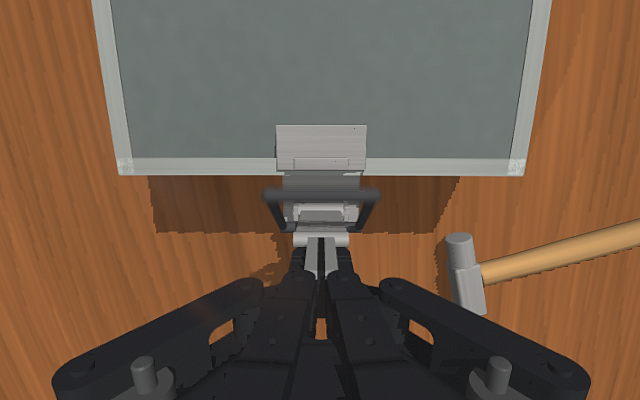

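```bash
python3 -m creep '{"claw":[0,0,0,0,0,0],"dp":[[0,0,0],[0,0,-1],[-2,0,-2],[-5,0,-2],[-7,0,-3],[-7,0,-3]],"roll":[0,0,0,0,0,0]}' 60
python3 - <<'E'
from latch import *
go(); s=shot('wrist','w30.png'); latch(s,0)
E
```

```text
t: 41.15
tcp_pos: [0.5156, 0.0376, 0.1942]
tool_rot: [0.741, 0.672, 0.001, 0.001]
force: [-0.7, -0.4, 0.5]
finger_gap: -0.003
t 41.15 tcp [0.5156 0.0376 0.1942] case [ 0.0014 -0.1834] yaw -0.098 q6 -0.04 F [-0.7 -0.4  0.5] gap -0.02 tilt -1.0
-0.18 mid 0.2 side None
-0.175 mid 0.2 side None
-0.135 mid 0.047 side 0.047
-0.13 mid 0.048 side 0.048
-0.125 mid 0.088 side 0.087
-0.12 mid 0.089 side 0.088
-0.115 mid 0.137 side 0.088
-0.11 mid 0.138 side 0.088
-0.105 mid 0.137 side 0.088
-0.1 mid 0.047 side 0.089
-0.095 mid 0.048 side 0.09
-0.09 mid 0.048 side 0.09
-0.085 mid 0.082 side 0.091
-0.08 mid 0.097 side 0.091
-0.075 mid 0.102 side 0.092
-0.07 mid 0.102 side 0.092
-0.065 mid 0.087 side 0.093
-0.06 mid 0.094 side 0.094
-0.055 mid 0.095 side 0.094
-0.05 mid 0.091 side 0.09
-0.045 mid 0.082 side 0.082
```

View pics/w30.png

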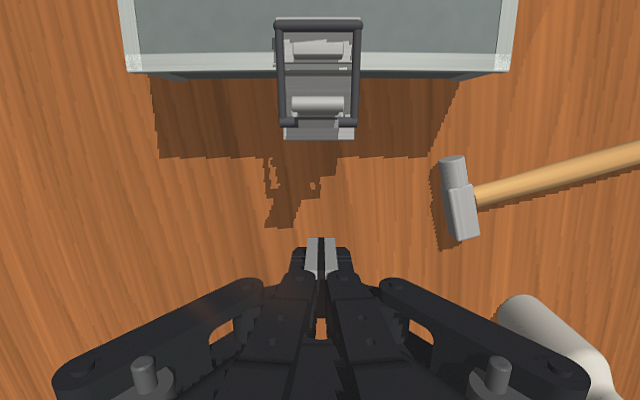

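```bash
python3 - <<'E'
from h import *
x,y=c2w(0,-.088); go((x,y,.21,-.096),(x,y,.139,-.096))
for f in [85,90,95,100,110,120,130,140,150,160,170,180,185,190,195,198]:
    a=np.radians(f); r=.056
    d=np.array([np.cos(a),np.sin(a)]); n=np.array([np.sin(a),-np.cos(a)])
    c=np.array([-.112,.066])+r*d+.0025*n
    print(f,((c[0]+.011)*100).round(2),((c[1]+.019)*100).round(2))
E
```

```text
t 41.2 tcp [0.5153 0.0388 0.1937] case [ 0.0009 -0.1822] yaw -0.098 q6 -0.04 F [-0.4  0.5  0.2] gap 0.05 tilt -1.0
  dp [9.42, -0.11, -1.63] roll -0.002 rows>= 2
  dp [9.42, -0.12, 5.47] roll -0.002 rows>= 3
85 -9.36 14.06
90 -9.85 14.1
95 -10.34 14.1
100 -10.83 14.06
110 -11.78 13.85
120 -12.68 13.47
130 -13.51 12.95
140 -14.23 12.29
150 -14.82 11.52
160 -15.28 10.65
170 -15.57 9.72
180 -15.7 8.75
185 -15.7 8.26
190 -15.66 7.77
195 -15.57 7.29
198 -15.5 7.01
```

```bash
python3 -m creep '{"claw":[0,0,0,0,0,0,0,0],"dp":[[0,0,-1.5],[4,-0.1,-1.5],[9.4,-0.1,-1.5],[9.4,-0.1,-1.5],[9.4,-0.1,2],[9.4,-0.1,4],[9.4,-0.1,5.4],[9.4,-0.1,5.4]],"roll":[0,0,0,0,0,0,0,0]}' 60
python3 - <<'E'
from latch import *
go(); s=shot('wrist','w31.png'); s=shot('scene','s31.png');cv2.imwrite('pics/s31c.png',cv2.resize(s['image'][80:210,290:450][:,:,::-1],None,fx=4.5,fy=4.5,interpolation=cv2.INTER_CUBIC))
E
```

```text
t: 42.0
tcp_pos: [0.5206, 0.1339, 0.1366]
tool_rot: [0.74, 0.673, -0.002, -0.002]
force: [-0.9, 0.3, -0.1]
finger_gap: 0.005
t 42.0 tcp [0.5206 0.1339 0.1366] case [-0.0028 -0.0871] yaw -0.094 q6 0.14 F [-0.9  0.3 -0.1] gap 0.04 tilt -1.0
```

View pics/w31.png

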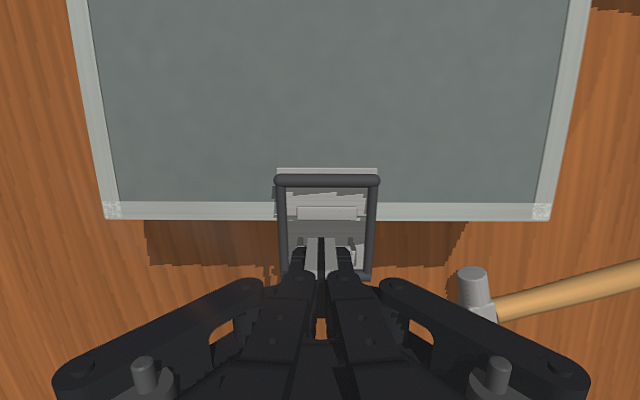

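View pics/s31c.png

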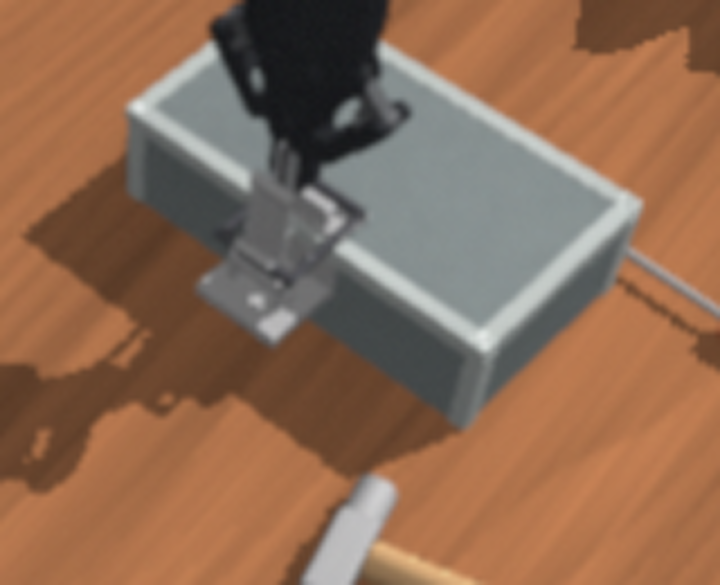

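```bash
python3 -m creep '{"claw":[0,0,0,0,0,0,0,0,0,0],"dp":[[-0.5,0,-0.2],[-1.05,0,-0.2],[-1.5,0,-0.2],[-2,0,-0.2],[-3,0,0],[-3.9,0,0.4],[-4.7,0,0.9],[-5.4,0,1.55],[-6,0,2.3],[-6,0,2.3]],"roll":[0,0,0,0,0,0,0,0,0,0]}' 60
python3 - <<'E'
from latch import *
go(); s=shot('wrist','w32.png'); latch(s,0)
E
```

```text
t: 43.1
tcp_pos: [0.516, 0.0728, 0.1142]
tool_rot: [0.74, 0.672, -0.001, -0.001]
force: [0.1, 0.4, 0.1]
finger_gap: -0.0
t 43.1 tcp [0.516  0.0728 0.1142] case [-0.0016 -0.1484] yaw -0.096 q6 0.02 F [0.1 0.4 0.1] gap -0.0 tilt -1.0
-0.165 mid 0.141 side None
-0.16 mid 0.148 side 0.16
-0.155 mid 0.147 side 0.161
-0.15 mid 0.16 side 0.153
-0.145 mid 0.166 side 0.181
-0.14 mid 0.19 side 0.19
-0.135 mid 0.195 side 0.159
-0.13 mid 0.198 side 0.073
-0.125 mid 0.078 side 0.075
-0.12 mid 0.075 side 0.076
-0.115 mid 0.074 side 0.078
-0.11 mid 0.074 side 0.08
-0.105 mid 0.068 side 0.081
-0.1 mid 0.047 side 0.083
-0.095 mid 0.047 side 0.085
-0.09 mid 0.048 side 0.087
-0.085 mid 0.082 side 0.089
-0.08 mid 0.086 side 0.09
-0.075 mid 0.102 side 0.092
-0.07 mid 0.101 side 0.095
-0.065 mid 0.094 side 0.094
-0.06 mid 0.087 side 0.087
-0.055 mid 0.087 side 0.087
-0.05 mid 0.087 side 0.086
-0.045 mid 0.082 side 0.082
```

View pics/w32.png

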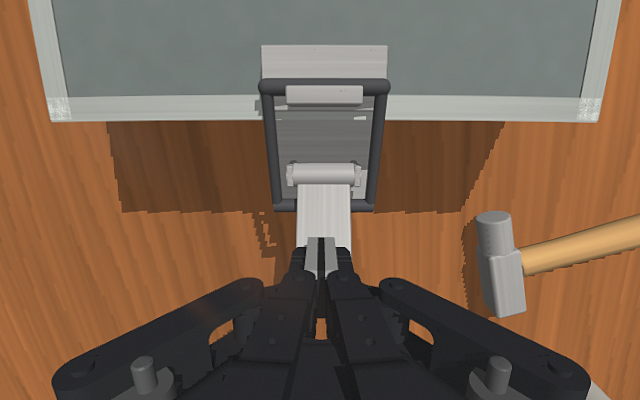

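```bash
python3 -m creep '{"claw":[0,0,0,0,0,0,0],"dp":[[-0.25,0,0.4],[-0.45,0,0.8],[-0.6,0,1.3],[-0.75,0,1.75],[-1,0,2.2],[-1.4,0,2.6],[-1.4,0,2.6]],"roll":[0,0,0,0,0,0,0]}' 60
python3 - <<'E'
from latch import *
go(); s=shot('wrist','w33.png')
E
```

```text
t: 43.85
tcp_pos: [0.5155, 0.0594, 0.0888]
tool_rot: [0.74, 0.673, -0.0, -0.0]
force: [-0.9, -0.5, -0.1]
finger_gap: -0.003
t 43.85 tcp [0.5155 0.0594 0.0888] case [-0.0008 -0.1617] yaw -0.095 q6 -0.01 F [-0.9 -0.5 -0.1] gap -0.02 tilt -1.0
```

View pics/w33.png

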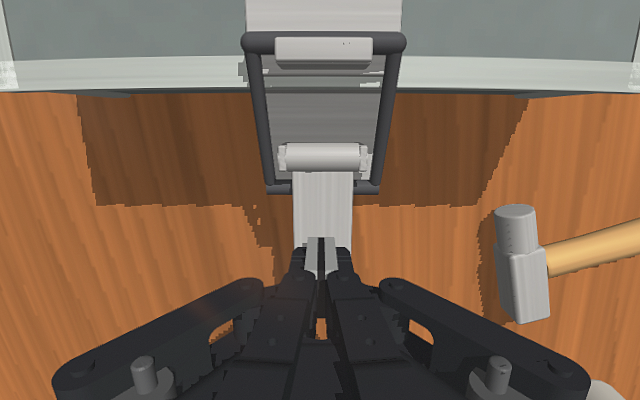

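```bash
python3 -m creep '{"claw":[0,0,0,0,0,0],"dp":[[-0.2,0,0.4],[-0.4,0,0.8],[-0.5,0,1.1],[-0.5,0,1.4],[-0.5,0,1.6],[-0.5,0,1.6]],"roll":[0,0,0,0,0,0]}' 60
python3 - <<'E'
from latch import *
go(); s=shot('wrist','w34.png')
E
```

```text
t: 44.5
tcp_pos: [0.5152, 0.0547, 0.0747]
tool_rot: [0.74, 0.673, 0.0, 0.0]
force: [-1.2, 0.5, 11.0]
finger_gap: -0.004
t 44.5 tcp [0.5152 0.0547 0.0747] case [-0.0006 -0.1664] yaw -0.095 q6 -0.01 F [-1.2  0.5 11. ] gap -0.03 tilt -1.0
```

View pics/w34.png

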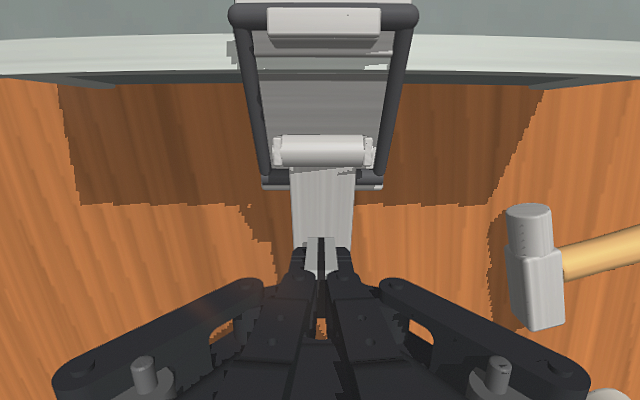

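```bash
python3 -m creep '{"claw":[0,0,0,0],"dp":[[0,0,0.2],[0,0,0.35],[0,0,0.35],[0,0,0.35]],"roll":[0,0,0,0]}' 60
python3 -m creep '{"claw":[0,0,0,0,0,0,0],"dp":[[0,0,0],[0,0,-2],[-2,0,-6],[-5,0,-10],[-6,0,-14],[-6,0,-16],[-6,0,-16]],"roll":[0,0,0,0,0,0,0]}' 60
python3 - <<'E'
from latch import *
go(); s=shot('wrist','w35.png'); latch(s,0); shot('scene','s35.png')
cv2.imwrite('pics/s35c.png',cv2.resize(load('scene')['image'][80:210,290:450][:,:,::-1],None,fx=4.5,fy=4.5,interpolation=cv2.INTER_CUBIC))
E
```

```text
t: 44.95
tcp_pos: [0.5154, 0.0548, 0.074]
tool_rot: [0.74, 0.673, 0.001, 0.001]
force: [-5.1, -0.4, 34.1]
finger_gap: 0.004
t: 45.65
tcp_pos: [0.5111, -0.0059, 0.2331]
tool_rot: [0.74, 0.672, 0.002, 0.003]
force: [-0.2, 0.0, 0.3]
finger_gap: -0.001
t 45.65 tcp [ 0.5111 -0.0059  0.2331] case [ 0.0011 -0.2271] yaw -0.096 q6 -0.13 F [-0.2  0.   0.3] gap -0.01 tilt -1.0
-0.18 mid 0.055 side None
-0.175 mid 0.054 side None
-0.17 mid 0.056 side None
-0.165 mid 0.057 side None
-0.16 mid 0.058 side None
-0.155 mid 0.06 side None
-0.15 mid 0.061 side None
-0.145 mid 0.062 side None
-0.14 mid 0.063 side None
-0.135 mid 0.066 side 0.048
-0.13 mid 0.067 side 0.06
-0.125 mid 0.068 side 0.062
-0.12 mid 0.074 side 0.07
-0.115 mid 0.075 side 0.072
-0.11 mid 0.074 side 0.073
-0.105 mid 0.047 side 0.074
-0.1 mid 0.047 side 0.077
-0.095 mid 0.048 side 0.079
-0.09 mid 0.048 side 0.083
-0.085 mid 0.082 side 0.087
-0.08 mid 0.097 side 0.089
-0.075 mid 0.101 side 0.093
-0.07 mid None side 0.093
-0.065 mid None side None
```

View pics/w35.png

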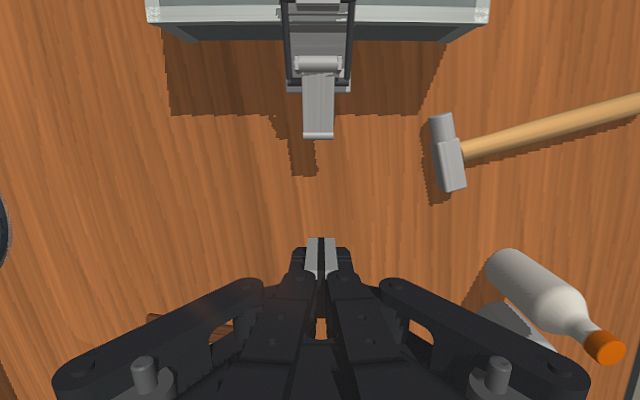

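View pics/s35c.png

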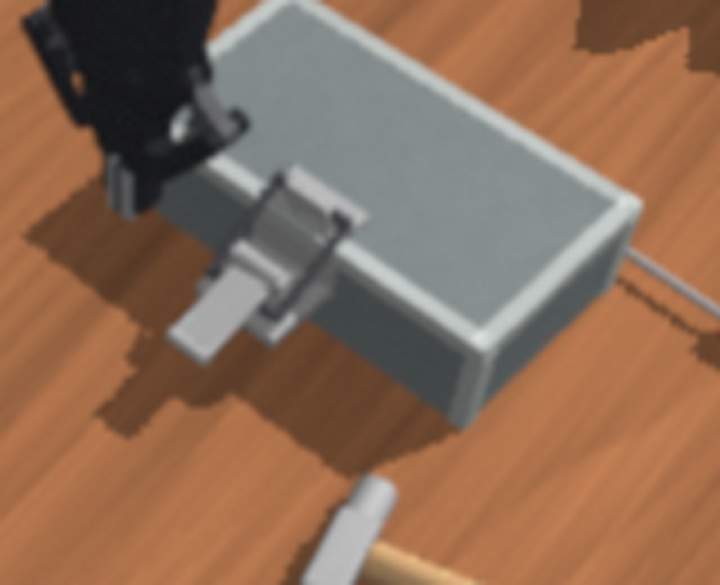

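```bash
python3 -m creep '{"claw":[0,0,0,0,0],"dp":[[2,0,-2],[5,0,-4],[7,0,-5],[7,0,-5],[7,0,-5]],"roll":[0,0,0,0,0]}' 60
python3 - <<'E'
from latch import *
go(); s=shot('wrist','w36.png'); latch(s,0); shot('top','t36.png')
P=cloud(s).reshape(-1,3); q=np.array(w2c(P[:,0],P[:,1])).T
for yy in(-.04,0,.04):
    k=(np.abs(q[:,1]-yy)<.01)&(np.abs(np.abs(q[:,0])-.08)<.03); print(yy,np.nanmedian(P[k,2]) if k.sum() else None)
E
```

```text
t: 46.25
tcp_pos: [0.5149, 0.0651, 0.2783]
tool_rot: [0.739, 0.673, -0.001, -0.001]
force: [-0.1, 1.3, -0.4]
finger_gap: 0.0
t 46.25 tcp [0.5149 0.0651 0.2783] case [-0.0019 -0.1561] yaw -0.093 q6 0.0 F [-0.1  1.3 -0.4] gap 0.0 tilt -1.0
-0.18 mid 0.055 side None
-0.175 mid 0.054 side None
-0.17 mid 0.056 side None
-0.165 mid 0.057 side None
-0.16 mid 0.058 side None
-0.155 mid 0.06 side None
-0.15 mid 0.06 side None
-0.145 mid 0.062 side None
-0.14 mid 0.064 side None
-0.135 mid 0.065 side 0.048
-0.13 mid 0.066 side 0.06
-0.125 mid 0.067 side 0.062
-0.12 mid 0.073 side 0.072
-0.115 mid 0.074 side 0.073
-0.11 mid 0.074 side 0.072
-0.105 mid 0.066 side 0.073
-0.1 mid 0.047 side 0.077
-0.095 mid 0.047 side 0.079
-0.09 mid 0.049 side 0.082
-0.085 mid 0.071 side 0.085
-0.08 mid 0.086 side 0.088
-0.075 mid 0.102 side 0.091
-0.07 mid 0.101 side 0.095
-0.065 mid 0.095 side 0.094
-0.06 mid 0.087 side 0.087
-0.055 mid 0.087 side 0.087
-0.05 mid 0.087 side 0.087
-0.045 mid 0.081 side 0.082
-0.04 0.07972862290863306
0 0.07986434324112618
0.04 None
```

View pics/w36.png

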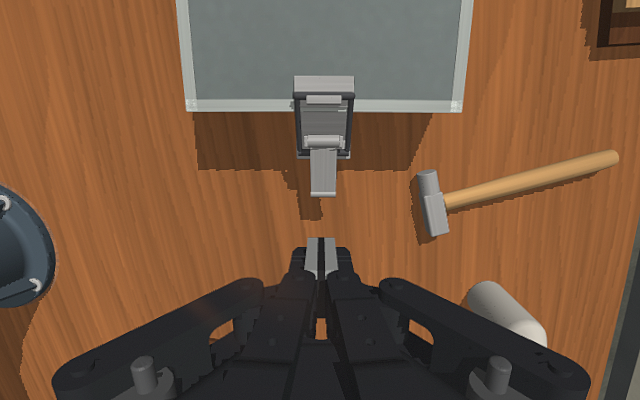

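View pics/t36.png

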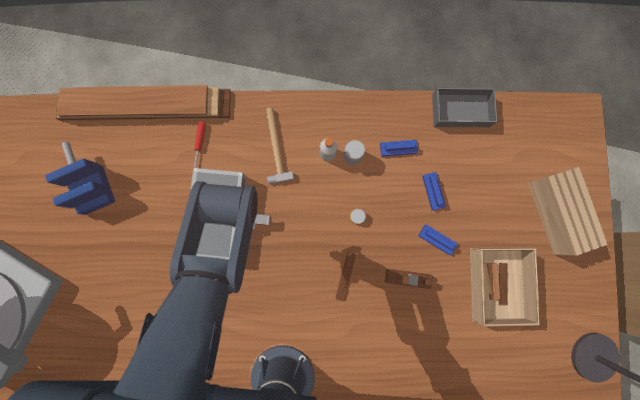

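```bash
python3 - <<'E'
from h import *
print(workorder.sign_off())
E
```

```text
the job is handed in; nothing more can be done
None
```

The case is packed, shut and latched, and I handed the job in at about 46 s. No verdict was given. There were three wooden blocks on the bench. I loosened the knob, drew the stop back, stood all three crosswise in the case and slid the stop up until it would go no further. I then clamped it, shut the lid, swung the loop over the keeper lug and threw the lever.

**What the last checks showed:**
- **Blocks (before the lid was shut):** the first two block centres were at x ≈ -110 and -66 mm in the case, within 1 mm of the middle line. The third was merged with the stop in that reading, so I judged it tight from the picture and from the push force rising with no further movement.
- **Knob:** about 0.5° from fully clamped.
- **Lid:** top surface at 80 mm, which is shut.
- **Loop bar:** behind the lug, within about 2 mm of its seat in height and at the seat in y by the depth reading.
- **Lever:** about 14° below level, against 15° for fully home. It met a firm stop at 34 N of finger force.
- **Robot and bench:** the arm is clear of everything, and the other things look unmoved in the top view.

**What went wrong or disagreed:**
- **Mistaken move at the far end:** one row briefly sent the gripper further towards the case's +x end wall while it was releasing the knob. I saw no damage, but I did not see the peak force.
- **Case position:** camera estimates of the case's position disagreed by 1–3 mm.

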